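# Close and lock the filter hatch of the bench dust extractor

## Task

The dust extractor on the workshop table has a fresh filter in it, but its top hatch still stands ajar. Push the hatch down with your fingertips until it lies flush, then set a fingertip in the slot of the round latch and turn it clockwise the full quarter turn, until it stops with its yellow pointer at the green dot and the hatch is locked. Only push from above: do not raise the hatch further or reach under it, and leave everything else on the table and on the machine where it is.

Things in the scene. Friction and masses are not known exactly. Their poses are not given: they have to be found in the camera images.
- extractor: Bench dust extractor: fixed grey steel box, 300 (its x) x 360 (y) x 160 mm high. Origin: centre of its underside, on the table; at yaw 0 its -x side (louvres) faces the robot. Light grey hatch flush in the deck: x -105 to +88 mm, y -140 to +80 mm, top at z 160 mm when shut. On the deck at y +100 to +163 mm is a control strip up to 16 mm high.
- hatch (a joint): Angle of the hatch, rad: 0 shut and flush (hard stop), grows as its front (-x) edge rises; starts at 0.2 to 0.5. Hinge line along the extractor's y at x +90, z 160 mm in its frame. Stiff hinge: it stays where it is left; 1 to 4 N down near the front edge moves it.
- hatch_front (a point): Middle of the hatch's front edge, on its top face; it moves with the hatch. In the extractor's frame it lies at (-105, -30, 160) mm when shut. The hatch is a 10 mm plate.
- latch (a joint): Turn of the dial, rad, clockwise from above: 0 unlocked (red dot), 1.571 locked (green dot), hard stops at both; starts at 0 to 0.35, stays where left. Friction 0.1 N m (5 N at 20 mm from the axis). In the last third a tongue below goes under a keeper in the deck's front and draws the hatch down the last few mm; with the hatch over about 0.07 rad up it strikes the keeper or passes over it.
- latch_face (a point): Centre of the dial's face, 3 mm above the hatch; turns with the dial. Hatch shut: (-47, -30, 163) mm in the extractor's frame. Dark dial, 92 mm across; through its centre a finger slot 76 long, 32 wide, 16 mm deep, upright walls, light grey floor. Slot along this point's y, yellow pointer at its -y end: towards the extractor's -y at latch 0, its -x at 1.571. Its z: dial axis, up.
- hatch_seal: Black rubber sheet under the hatch, 4 mm thick, its edges 10 mm inside the hatch's edges. Not to be touched. Origin on the hinge line.
- screw_jar: Clear jar of 40 mm diameter, 45 mm high, standing on the left rear of the extractor's deck; loose. Origin at the centre of its underside. Leave alone.
- used_filter: Dirty old filter cartridge in a card frame, 160 x 130 x 34 mm, lying on the table to the right of the extractor; loose. Origin at the centre of its underside. Leave alone.
- birdhouse: Small wooden birdhouse kit, base 120 x 140 mm, about 147 mm high, on the table to the left of the extractor; loose. Origin at the centre of its underside. Leave alone.
- glue_bottle: White glue bottle with a red cap, 60 mm diameter, 150 mm high, on the table far to the left; loose. Origin at the centre of its underside. Leave alone.
- paint_pot: Green paint pot, 72 mm diameter, 75 mm high, on the table far to the left; loose. Origin at the centre of its underside. Leave alone.
- sanding_block: Cork sanding block, 105 x 62 x 32 mm, lying on the table far to the right; loose. Origin at the centre of its underside. Leave alone.
- screwdriver: Screwdriver with a green handle, 200 mm long, 26 mm thick, lying on the table far to the right; loose. Origin at half its length, on the table. Leave alone.

How it is judged:
By the outcome, as a careful person would: the job done as asked, in the order asked, and still so for the second after the job is handed in, with the robot touching nothing.
It also fails if it takes over 48 s, if anything falls off the work surface, if the arm or the gripper's body presses on something with over 40 N, if the wrist force passes 120 N, or if a joint passes its speed limit or range.

## Robot

A 6-joint arm with a two-finger parallel gripper is mounted at the origin on the work surface. World frame = base frame: x ahead of the robot, y to its left, z up, the work surface at z = 0. Lengths are in m, angles in degrees, forces in N, time in s.
With the tool pointing down it reaches from about 0.35 to 0.975 m from the base axis. Payload 7.1 kg.
Tool frame: the origin (TCP) lies between the finger pads; the fingertips stand 11 mm ahead of it and the grasp point (between the pads) lies 8 mm behind it; z points along the fingers, y is the direction in which the jaws open and shut (so a half turn about z gives the same grasp; the last joint's range is limited). The gripper opens to 88 mm and grips with 3 to 60 N. Pads are 20 mm wide; open, the fingers measure 115 mm over their backs; the gripper's body (75 mm by 178 mm) begins 61 mm behind the grasp point.
Start: joints at [-75.974, 24.242, 93.386, -0, 62.372, -1.089], TCP at [0.163, -0.603, 0.203] pointing down, gripper open.
Joint ranges: [-172.04, 172.04], [-51.8, 120.97], [4.93, 147.93], [-75.15, 255.16], [6.16, 154.13], [-145.62, 145.62]. Speed limits (degrees/s): [136.94, 136.94, 172.46, 180, 180, 180].

## Interface

Orientations are given as [roll, pitch, yaw] about the fixed x, y, z axes, in that order (R = Rz(yaw) Ry(pitch) Rx(roll)).
In Python, from plant import robot, capture, workorder gives the robot as it stands.
- The arm moves only by the tool jog_arm, never from a script. Its argument "series" is a list of rows, each an object of numbers: "dx", "dy", "dz": the shift along the tool's x, y, z in cm; "turn": the turn about the tool's z in degrees. In form: [{"dx": .., "dy": .., "dz": .., "turn": ..}, ...]. A call has 1 to 8 rows; each row shifts and turns the pose as measured when the row begins, along the tool's axes as they then stand; what a row does not reach is not made up. A row lasts 1/8 s, in which the tool goes at most 62.5 mm and 10.7 degrees, less where a joint would pass 70% of its speed; a pose out of reach is approached as far as the arm can. A call is refused whole if a number of a shift passes 6.25 or a number of a turn 10.7, either way. A call with a gripper value outside its range is refused whole. "jaw" is the closure in counts, from 0 (fully open) to 255 (shut), set as the call begins (left out, the last holds). The fingers move at their own pace and stop on an object; "newtons" is the grip in N (left out, the last holds). Time passes only in rows, so rows that do not move let the fingers close. It gives the time, the measured TCP pose, the force and the opening at its end, in the units of the state.
- robot.state(): the state, without advancing time (a new reading comes with each control period).
- capture(name): name is "scene" or "side" or "wrist"; returns a dict with "frame" (480x640x3 uint8, red, green, blue), "fx", "fy", "cx", "cy" (pixels), "cam_to_world" (4x4, takes a point from camera to world coordinates). Camera axes: x right, y down, z forward; pixel columns grow to the right and rows downward; lengths in m; the calibration is good to about 2 mm. A picture is of the moment at which its call begins. There is no depth.
- workorder.hand_in(): hands the job in, once; it reports no verdict.
The state is a dict: "time_s": time; "q": joint angles; "dq": joint speeds; "tau": joint torques, N m; "eef_pos": TCP position; "orientation": TCP orientation; "wrist_force": force on the tool from outside, world axes, zero at the start; "torque": the same for the moment, N m; "gripper_width": finger opening in m.
Only numpy, scipy, OpenCV 4.12 (cv2) and the standard library are available. Lean on these libraries where they do the work, as an engineer would, in place of code of your own. Each camera call takes 0.05 s, during which the arm holds its last target.

## Working session

There is one attempt and no reset: what is moved stays moved. The work goes in short steps, Python scripts to look and compute and a tool call to move; the robot and the scene stay as the last step left them, time stands still between calls to the robot, and variables do not carry over. Pictures are saved under pics/ and viewed, and the job is handed in when it is done.

Besides the shell and the picture viewer there is one more tool, called after ">>>" by a JSON object that holds its "fn" and its "kwargs", one argument or row to a line. jog_arm: Moves the arm, as the interface text tells. Its arguments: {"type":"object","properties":{"series":{"type":"array","items":{"type":"object","properties":{"dx":{"type":"number"},"dy":{"type":"number"},"dz":{"type":"number"},"turn":{"type":"number"}}}},"jaw":{"type":"number"},"newtons":{"type":"number"}},"required":["series"]}

```bash
ls; mkdir -p pics; python3 - <<'E'
from plant import robot, capture, workorder
import cv2, pickle
print(robot.state())
for n in ("scene","side","wrist"):
    c=capture(n); cv2.imwrite(f"pics/{n}0.png",c["frame"][:,:,::-1]); pickle.dump(c,open(f"{n}0.pkl","wb"))
    print(n,c["fx"],c["fy"],c["cx"],c["cy"],c["cam_to_world"])
E
```

```text
pics
{'time_s': 0.0, 'q': array([-7.59752929e+01,  2.42849615e+01,  9.34312115e+01,  5.63787475e-04,
        6.23735185e+01, -1.08872128e+00]), 'dq': array([-0.08597846,  0.05296389,  0.03939485, -0.00862376, -0.0430857 ,
       -0.0111461 ]), 'tau': array([ 3.63779116e-03, -5.44614387e+01, -2.73664445e+01,  6.46306062e-02,
        2.27979053e-02, -1.09515588e-04]), 'eef_pos': array([ 0.16283937, -0.60279898,  0.20239747]), 'orientation': array([-1.79910334e+02, -2.20320474e-03,  1.51131648e+01]), 'wrist_force': array([ 0.01603412, -0.42895549,  0.21550264]), 'torque': array([0.00592139, 0.0157267 , 0.03248118]), 'gripper_width': 0.08764253481630245}
scene 576.0413797687149 576.0413797687149 322.3101873056697 241.6933268586611 [[-0.5784381   0.45872941 -0.6745196   1.53780333]
 [ 0.81572154  0.32246809 -0.48022151  0.70559219]
 [-0.00278068 -0.82799859 -0.56072329  0.97521808]
 [ 0.          0.          0.          1.        ]]
side 563.7344155704301 563.7344155704301 318.355724611543 242.62227034942498 [[-0.82134095 -0.38518495  0.42075123 -0.1738983 ]
 [-0.57028665  0.57142666 -0.59012262  0.95893886]
 [-0.01312212 -0.72464068 -0.68900195  1.26244403]
 [ 0.          0.          0.          1.        ]]
wrist 374.6718409993876 374.6718409993876 326.57086054525206 245.55529032575168 [[ 0.26082017 -0.927468   -0.26791034  0.2372365 ]
 [-0.96538627 -0.25099949 -0.07091261 -0.58324893]
 [-0.00147619  0.27713241 -0.9608306   0.38435782]
 [ 0.          0.          0.          1.        ]]
```

View pics/scene0.png

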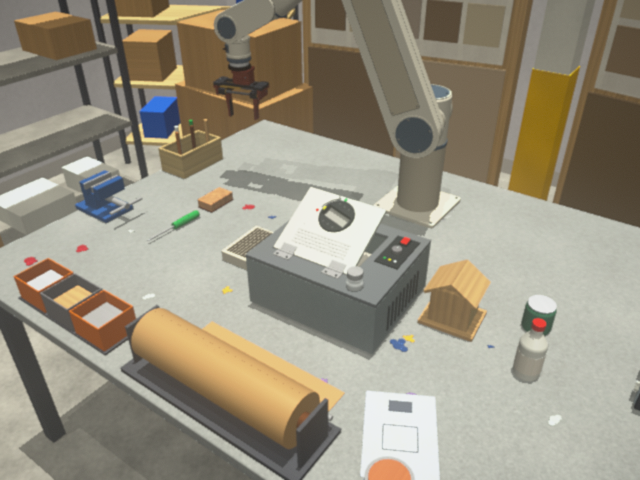

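View pics/side0.png

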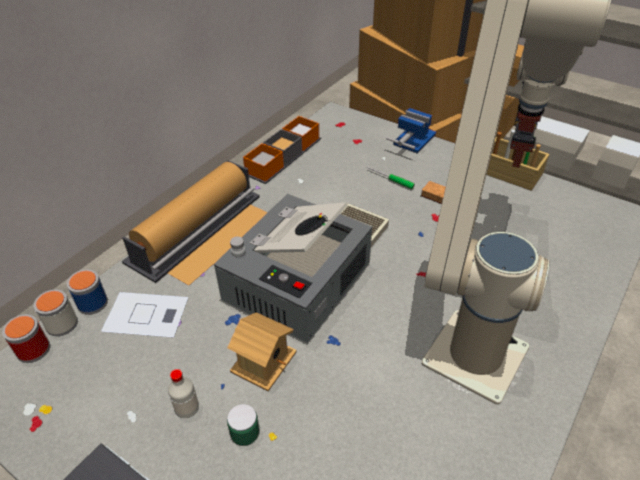

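The overview shows the extractor mid-table, with the hatch well open. I'll enlarge both views to measure it.

```bash
python3 - <<'E'
import cv2
a=cv2.imread("pics/scene0.png")[170:350,230:450]; cv2.imwrite("pics/sc1.png",cv2.resize(a,None,fx=3.5,fy=3.3,interpolation=cv2.INTER_CUBIC)[:600])
a=cv2.imread("pics/side0.png")[185:345,205:405]; cv2.imwrite("pics/si1.png",cv2.resize(a,None,fx=4,fy=3.75,interpolation=cv2.INTER_CUBIC))
E
```

```text
(no output)
```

View pics/sc1.png

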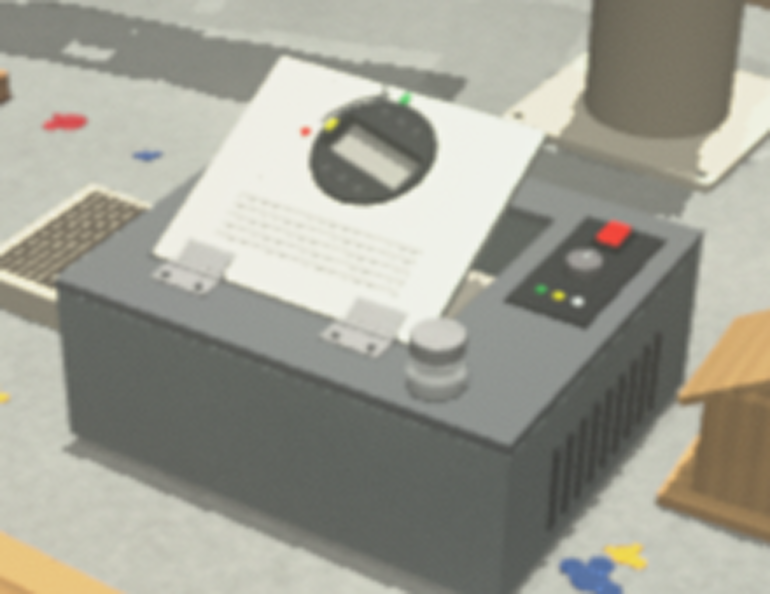

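View pics/si1.png

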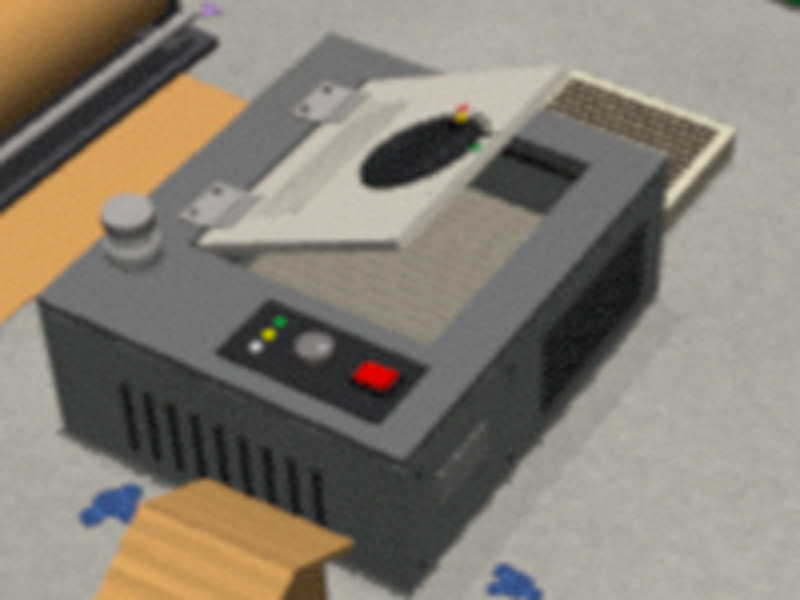

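```bash
cat > h.py <<'E'
import numpy as np, pickle
from scipy.optimize import least_squares
def proj(c,P):
    T=np.linalg.inv(c["cam_to_world"]); p=(T[:3,:3]@P.T).T+T[:3,3]
    return np.c_[c["fx"]*p[:,0]/p[:,2]+c["cx"],c["fy"]*p[:,1]/p[:,2]+c["cy"]]
def hatch(P,th):
    P=np.array(P,float)/1000; d=P-[.09,0,.16]
    c,s=np.cos(th),np.sin(th)   # -x edge rises
    return np.c_[d[:,0]*c+d[:,2]*s,d[:,1],-d[:,0]*s+d[:,2]*c]+[.09,0,.16]
def world(P,v):
    c,s=np.cos(v[2]),np.sin(v[2]); P=np.atleast_2d(P)
    return P@np.array([[c,s,0],[-s,c,0],[0,0,1]])+[v[0],v[1],0]
E
cat > fit.py <<'E'
from h import *
S=pickle.load(open("scene0.pkl","rb"));D=pickle.load(open("side0.pkl","rb"))
body={'s':[((-150,180,160),430.9,240.6),((150,180,160),376.6,305.5),((150,-180,160),246.6,255.8),((150,-180,0),250.9,301.2)],
'd':[((-150,180,160),306,307.1),((150,180,160),215,265),((150,-180,160),288.3,194.6),((-150,-180,160),371.8,226.9),((150,180,0),221.3,300.2),((-150,180,0),307,342.9)]}
hat={'s':[((-105,-140,160),310.9,187.3),((-105,80,160),385.7,210.3),((88,80,160),346.6,273),((88,-140,160),273.4,247.3),((-47,-30,163),336.9,215.8)],
'd':[((-105,-140,160),345.8,202.9),((-105,80,160),304.5,248.8),((88,80,160),255,249.8),((-47,-30,163),310.8,225)]}
def res(v):
    r=[]
    for k,c in (('s',S),('d',D)):
        b=np.array([x[0] for x in body[k]])/1000; r.append(proj(c,world(b,v))-[x[1:] for x in body[k]])
        r.append(proj(c,world(hatch([x[0] for x in hat[k]],v[3]),v))-[x[1:] for x in hat[k]])
    return np.vstack(r).ravel()
b=None
for y in (0,1,-1,.5,-.5):
    f=least_squares(res,[.6,0,y,.35],loss='soft_l1')
    if b is None or f.cost<b.cost:b=f
print(b.x,np.degrees(b.x[2:]),b.cost);print(res(b.x).reshape(-1,2).round(1))
v=b.x
for th in (v[3],0.07,0): print(th,world(hatch([(-105,-30,160),(-47,-30,163),(-105,-140,160),(-105,80,160)],th),v).round(4))
np.save("v.npy",v)
E
python3 fit.py
```

```text
[0.54887332 0.05560491 0.05081402 0.46873692] [ 2.91142893 26.85664718] 16.43040234040658
[[ 0.4 -1.1]
 [-1.1 -0.9]
 [-1.1 -2.2]
 [-0.7  2.5]
 [ 0.2 -0.2]
 [ 0.5 -0.1]
 [ 3.4  1.7]
 [ 0.2 -1.2]
 [-0.5 -0.3]
 [-0.1  0.2]
 [-1.1 -1.5]
 [-0.7 -1.6]
 [ 0.7 -0.9]
 [ 0.2  1.4]
 [ 0.5  2.3]
 [ 1.  -0.1]
 [-0.1  0.6]
 [-1.2 -0.2]
 [-0.7 -0.2]]
0.46873691930684314 [[ 0.4665  0.0214  0.2481]
 [ 0.5196  0.0241  0.2246]
 [ 0.4721 -0.0885  0.2481]
 [ 0.461   0.1312  0.2481]]
0.07 [[ 0.446   0.0203  0.1736]
 [ 0.504   0.0233  0.1726]
 [ 0.4516 -0.0895  0.1736]
 [ 0.4404  0.1302  0.1736]]
0 [[ 0.4455  0.0203  0.16  ]
 [ 0.5035  0.0233  0.163 ]
 [ 0.4511 -0.0895  0.16  ]
 [ 0.4399  0.1302  0.16  ]]
```

```bash
cat > plan.py <<'E'
# plan.py x y z yaw : rows (tool axes) from the present pose
import sys,numpy as np
from plant import robot
s=robot.state(); p=np.array(s["eef_pos"]); yaw=s["orientation"][2]
t=np.array([float(a) for a in sys.argv[1:4]]); ty=float(sys.argv[4])
dy=(ty-yaw+180)%360-180
if len(sys.argv)>5: dy=ty-yaw
n=max(1,int(np.ceil(max(abs(dy)/10,np.linalg.norm(t-p)/.055))))
print("t",s["time_s"],"p",p.round(4),"rpy",np.round(s["orientation"],1),"F",s["wrist_force"].round(1),"w",round(s["gripper_width"],4),"q",s["q"].round(0))
for i in range(n):
    a=np.radians(yaw+dy*i/n); d=(t-p)/n*100
    print("dx %.1f dy %.1f dz %.1f turn %.1f"%(d[0]*np.cos(a)+d[1]*np.sin(a),d[0]*np.sin(a)-d[1]*np.cos(a),-d[2],-dy/n))
E
python3 - <<'E'
from h import *
v=np.load("v.npy"); print(world(np.array([(-.075,-.03,.16)]),v))
E
python3 plan.py .473 .022 .36 182.9 x
```

```text
[[0.47549389 0.02183423 0.16      ]]
t 0.15 p [ 0.1629 -0.6029  0.2026] rpy [-179.9   -0.    15.1] F [ 0.4  0.  -0.3] w 0.0878 q [-76.  24.  93.  -0.  62.  -1.]
dx 2.7 dy -3.1 dz -0.9 turn -9.9
dx 3.2 dy -2.6 dz -0.9 turn -9.9
dx 3.6 dy -2.0 dz -0.9 turn -9.9
dx 3.9 dy -1.3 dz -0.9 turn -9.9
dx 4.1 dy -0.6 dz -0.9 turn -9.9
dx 4.1 dy 0.1 dz -0.9 turn -9.9
dx 4.0 dy 0.8 dz -0.9 turn -9.9
dx 3.8 dy 1.4 dz -0.9 turn -9.9
dx 3.5 dy 2.1 dz -0.9 turn -9.9
dx 3.1 dy 2.7 dz -0.9 turn -9.9
dx 2.6 dy 3.2 dz -0.9 turn -9.9
dx 2.0 dy 3.6 dz -0.9 turn -9.9
dx 1.4 dy 3.9 dz -0.9 turn -9.9
dx 0.7 dy 4.0 dz -0.9 turn -9.9
dx 0.0 dy 4.1 dz -0.9 turn -9.9
dx -0.7 dy 4.0 dz -0.9 turn -9.9
dx -1.4 dy 3.9 dz -0.9 turn -9.9
```

>>> {"fn": "jog_arm", "kwargs": {
  "series": [
    {"dz": -6},
    {"dz": -6},
    {"dz": -4}
  ],
  "jaw": 0
}}

```text
invalid input at $.series[0]: expected keys dx, dy, dz, turn
```

```bash
python3 plan.py .473 .022 .36 182.9 x
```

```text
t 0.15 p [ 0.1629 -0.6029  0.2026] rpy [-179.9   -0.    15.1] F [ 0.4  0.  -0.3] w 0.0878 q [-76.  24.  93.  -0.  62.  -1.]
dx 2.7 dy -3.1 dz -0.9 turn -9.9
dx 3.2 dy -2.6 dz -0.9 turn -9.9
dx 3.6 dy -2.0 dz -0.9 turn -9.9
dx 3.9 dy -1.3 dz -0.9 turn -9.9
dx 4.1 dy -0.6 dz -0.9 turn -9.9
dx 4.1 dy 0.1 dz -0.9 turn -9.9
dx 4.0 dy 0.8 dz -0.9 turn -9.9
dx 3.8 dy 1.4 dz -0.9 turn -9.9
dx 3.5 dy 2.1 dz -0.9 turn -9.9
dx 3.1 dy 2.7 dz -0.9 turn -9.9
dx 2.6 dy 3.2 dz -0.9 turn -9.9
dx 2.0 dy 3.6 dz -0.9 turn -9.9
dx 1.4 dy 3.9 dz -0.9 turn -9.9
dx 0.7 dy 4.0 dz -0.9 turn -9.9
dx 0.0 dy 4.1 dz -0.9 turn -9.9
dx -0.7 dy 4.0 dz -0.9 turn -9.9
dx -1.4 dy 3.9 dz -0.9 turn -9.9
```

Every row needs all four keys. The first 7 rows combine lift and travel.

>>> {"fn": "jog_arm", "kwargs": {
  "series": [
    {"dx": 0, "dy": 0, "dz": -6, "turn": -10},
    {"dx": 0, "dy": 0, "dz": -6, "turn": -10},
    {"dx": 0, "dy": 0, "dz": -4, "turn": -10}
  ],
  "jaw": 0
}}

```text
time_s: 0.52
eef_pos: [0.1623, -0.6007, 0.3613]
orientation: [-179.4, -0.4, 46.0]
wrist_force: [1.1, -0.8, -0.3]
gripper_width: 0.0877
```

```bash
python3 plan.py .473 .022 .36 182.9 x
```

```text
t 0.525 p [ 0.1623 -0.6007  0.3613] rpy [-179.4   -0.4   46. ] F [ 1.1 -0.8 -0.3] w 0.0877 q [-76.  17.  83.   0.  81. -32.]
dx 4.7 dy -1.5 dz 0.0 turn -9.8
dx 4.9 dy -0.7 dz 0.0 turn -9.8
dx 5.0 dy 0.2 dz 0.0 turn -9.8
dx 4.9 dy 1.0 dz 0.0 turn -9.8
dx 4.6 dy 1.8 dz 0.0 turn -9.8
dx 4.2 dy 2.6 dz 0.0 turn -9.8
dx 3.7 dy 3.3 dz 0.0 turn -9.8
dx 3.1 dy 3.9 dz 0.0 turn -9.8
dx 2.4 dy 4.3 dz 0.0 turn -9.8
dx 1.7 dy 4.7 dz 0.0 turn -9.8
dx 0.8 dy 4.9 dz 0.0 turn -9.8
dx -0.0 dy 5.0 dz 0.0 turn -9.8
dx -0.9 dy 4.9 dz 0.0 turn -9.8
dx -1.7 dy 4.7 dz 0.0 turn -9.8
```

>>> {"fn": "jog_arm", "kwargs": {
  "series": [
    {"dx": 4.7, "dy": -1.5, "dz": 0, "turn": -9.8},
    {"dx": 4.9, "dy": -0.7, "dz": 0, "turn": -9.8},
    {"dx": 5, "dy": 0.2, "dz": 0, "turn": -9.8},
    {"dx": 4.9, "dy": 1, "dz": 0, "turn": -9.8},
    {"dx": 4.6, "dy": 1.8, "dz": 0, "turn": -9.8},
    {"dx": 4.2, "dy": 2.6, "dz": 0, "turn": -9.8},
    {"dx": 3.7, "dy": 3.3, "dz": 0, "turn": -9.8}
  ]
}}

```text
time_s: 1.4
eef_pos: [0.3144, -0.2816, 0.366]
orientation: [179.9, -0.3, 116.6]
wrist_force: [-0.1, 0.8, 0.3]
gripper_width: 0.0881
```

```bash
python3 plan.py .473 .022 .36 182.9 x
```

```text
t 1.4 p [ 0.3144 -0.2816  0.366 ] rpy [179.9  -0.3 116.6] F [-0.1  0.8  0.3] w 0.0881 q [-44.  -3. 106.   0.  78. -70.]
dx 2.9 dy 4.0 dz 0.1 turn -9.5
dx 2.2 dy 4.4 dz 0.1 turn -9.5
dx 1.4 dy 4.7 dz 0.1 turn -9.5
dx 0.6 dy 4.9 dz 0.1 turn -9.5
dx -0.2 dy 4.9 dz 0.1 turn -9.5
dx -1.0 dy 4.8 dz 0.1 turn -9.5
dx -1.8 dy 4.6 dz 0.1 turn -9.5
```

>>> {"fn": "jog_arm", "kwargs": {
  "series": [
    {"dx": 2.9, "dy": 4, "dz": 0.1, "turn": -9.5},
    {"dx": 2.2, "dy": 4.4, "dz": 0.1, "turn": -9.5},
    {"dx": 1.4, "dy": 4.7, "dz": 0.1, "turn": -9.5},
    {"dx": 0.6, "dy": 4.9, "dz": 0.1, "turn": -9.5},
    {"dx": -0.2, "dy": 4.9, "dz": 0.1, "turn": -9.5},
    {"dx": -1, "dy": 4.8, "dz": 0.1, "turn": -9.5},
    {"dx": -1.8, "dy": 4.6, "dz": 0.1, "turn": -9.5},
    {"dx": 0, "dy": 0, "dz": 0, "turn": 0}
  ]
}}

```text
time_s: 2.4
eef_pos: [0.4721, 0.0399, 0.3602]
orientation: [179.7, 0.1, -174.3]
wrist_force: [-0.3, -0.4, -0.3]
gripper_width: 0.088
```

```bash
python3 plan.py .4755 .022 .30 -177.1; python3 - <<'E'
from plant import capture
import cv2,pickle
from h import *
for n in ("wrist","scene"):
    c=capture(n); cv2.imwrite(f"pics/{n}1.png",c["frame"][:,:,::-1]); pickle.dump(c,open(f"{n}1.pkl","wb"))
    v=np.load("v.npy")
    if n=="wrist": print(proj(c,world(hatch([(-105,-140,160),(-105,80,160),(88,80,160),(-47,-30,163),(-105,-30,160)],v[3]),v)).round(), proj(c,world(np.array([(-.15,.18,.16),(-.15,-.18,.16)]),v)).round())
E
```

```text
t 2.4 p [0.4721 0.0399 0.3602] rpy [ 1.797e+02  1.000e-01 -1.743e+02] F [-0.3 -0.4 -0.3] w 0.088 q [  3.   2. 101.   0.  77. -93.]
dx -0.1 dy -0.9 dz 3.0 turn 1.4
dx -0.1 dy -0.9 dz 3.0 turn 1.4
[[166. 219.]
 [440. 231.]
 [398. 357.]
 [303. 276.]
 [304. 225.]] [[522. 150.]
 [156. 131.]]
```

View pics/wrist1.png

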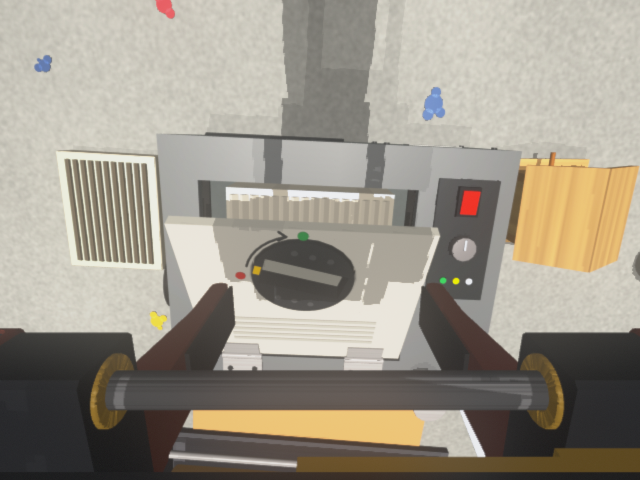

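View pics/scene1.png

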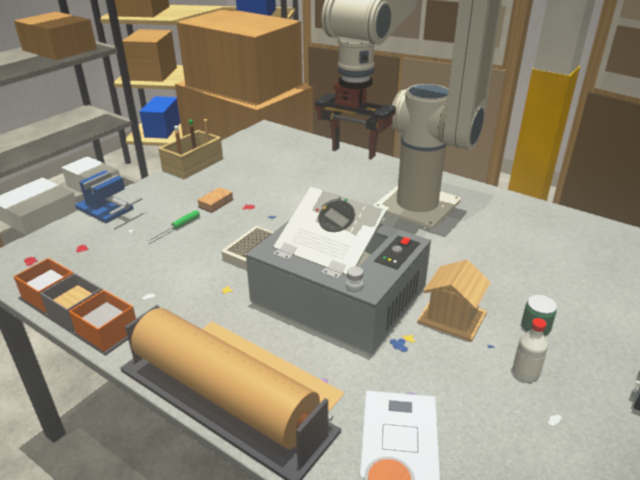

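The wrist view agrees with the fit: dial centre at (303,276), front-right hatch corner at (166,219), pointer at (257,270), a little past the red dot. I'll go down now.

>>> {"fn": "jog_arm", "kwargs": {
  "series": [
    {"dx": -0.2, "dy": -0.9, "dz": 3, "turn": 1.4},
    {"dx": -0.2, "dy": -0.9, "dz": 3, "turn": 1.4},
    {"dx": 0, "dy": 0, "dz": 1.0, "turn": 0},
    {"dx": 0, "dy": 0, "dz": 0, "turn": 0}
  ]
}}

```text
time_s: 3.0
eef_pos: [0.4754, 0.0157, 0.2899]
orientation: [179.8, 0.1, -178.1]
wrist_force: [0.4, 0.2, 0.6]
gripper_width: 0.0879
```

```bash
python3 plan.py .475 .022 .27 -177.1; python3 - <<'E'
from plant import capture
import cv2
c=capture("side"); cv2.imwrite("pics/side2.png",cv2.resize(c["frame"][150:330,200:420,::-1],None,fx=3.3,fy=3.3))
E
```

```text
t 3.0 p [0.4754 0.0157 0.2899] rpy [ 1.798e+02  1.000e-01 -1.781e+02] F [0.4 0.2 0.6] w 0.0879 q [  0.   6. 106.   0.  68. -92.]
dx 0.0 dy 0.6 dz 2.0 turn -1.0
```

View pics/side2.png

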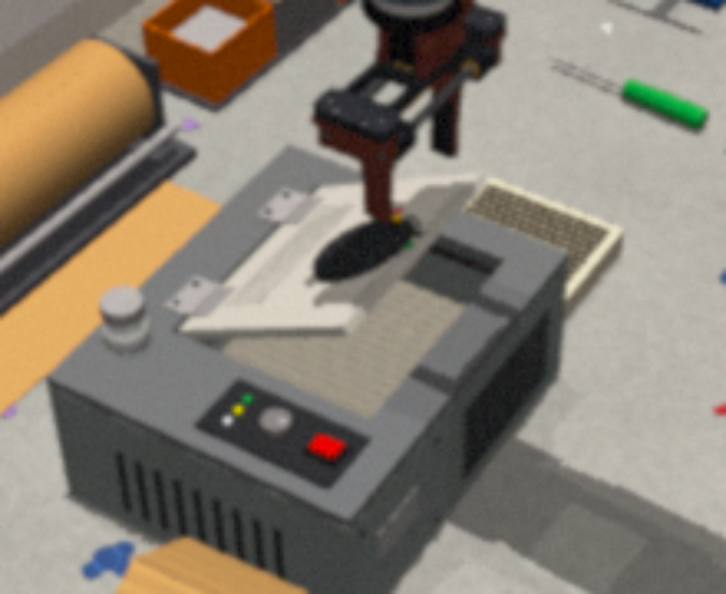

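>>> {"fn": "jog_arm", "kwargs": {
  "series": [
    {"dx": 0, "dy": 0.6, "dz": 1, "turn": -1},
    {"dx": 0, "dy": 0, "dz": 1, "turn": 0},
    {"dx": 0, "dy": 0, "dz": 1, "turn": 0},
    {"dx": 0, "dy": 0, "dz": 1, "turn": 0},
    {"dx": 0, "dy": 0, "dz": 1, "turn": 0}
  ]
}}

```text
time_s: 3.68
eef_pos: [0.4771, 0.0229, 0.2396]
orientation: [179.8, 0.4, -176.9]
wrist_force: [-0.6, 0.7, -0.1]
gripper_width: 0.0878
```

```bash
python3 plan.py .475 .022 .18 -177.1; python3 - <<'E'
from plant import capture
import cv2
c=capture("side"); cv2.imwrite("pics/side3.png",cv2.resize(c["frame"][150:330,200:420,::-1],None,fx=3.3,fy=3.3))
E
```

```text
t 3.675 p [0.4771 0.0229 0.2396] rpy [ 179.8    0.4 -176.9] F [-0.6  0.7 -0.1] w 0.0878 q [  1.   9. 110.   0.  61. -92.]
dx 0.1 dy -0.0 dz 3.0 turn 0.1
dx 0.1 dy -0.0 dz 3.0 turn 0.1
```

View pics/side3.png

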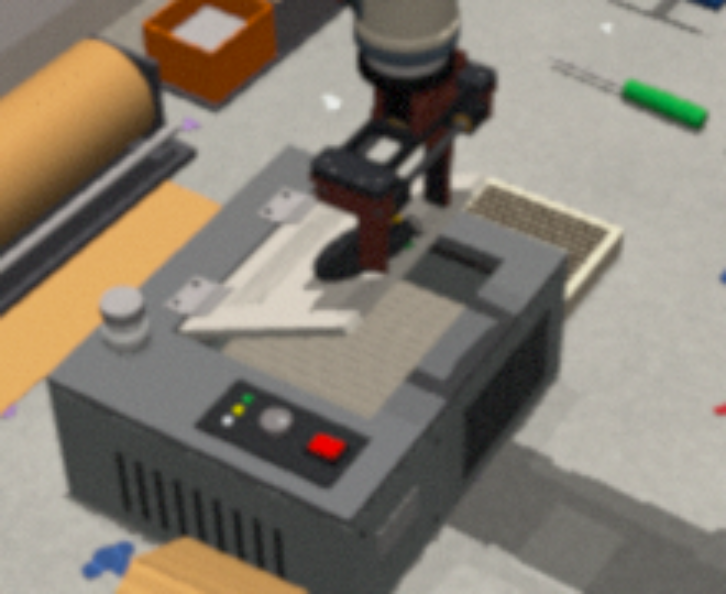

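```bash
python3 - <<'E'
from plant import capture,robot
import cv2
from h import *
v=np.load("v.npy")
s=robot.state(); a=np.radians(s["orientation"][2]);yt=np.array([np.sin(a),-np.cos(a),0])
p=s["eef_pos"]-[0,0,.011]
tips=np.array([p+yt*.051,p-yt*.051]); print(tips)
for n,r in (("scene",(130,310,230,450)),("wrist",(100,400,120,520))):
    c=capture(n); f=c["frame"][:,:,::-1].copy()
    for q in proj(c,tips): print(n,q); cv2.circle(f,(int(q[0]),int(q[1])),2,(255,0,255),-1)
    for q in proj(c,world(hatch([(-105,-140,160),(-105,80,160),(-47,-30,163)],v[3]),v)): cv2.circle(f,(int(q[0]),int(q[1])),2,(0,255,0),-1)
    k=f[r[0]:r[1],r[2]:r[3]]; m=3.3 if n=="scene" else 2
    cv2.imwrite(f"pics/{n}4.png",cv2.resize(k,None,fx=m,fy=m))
E
```

```text
[[ 0.47348569  0.07380379  0.2273709 ]
 [ 0.47895739 -0.02804934  0.2273709 ]]
scene [363.23822576 212.60450517]
scene [328.55542926 201.72970437]
wrist [418.87749146 278.59196061]
wrist [233.98860683 278.80990078]
```

View pics/scene4.png

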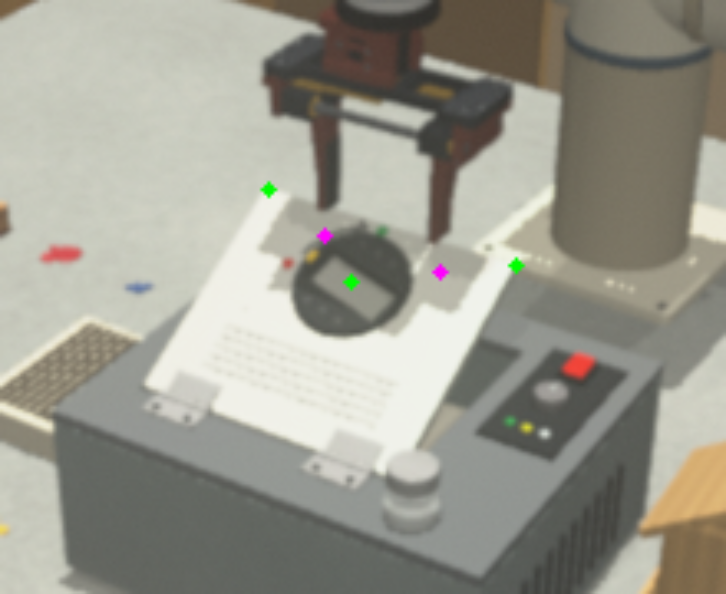

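View pics/wrist4.png

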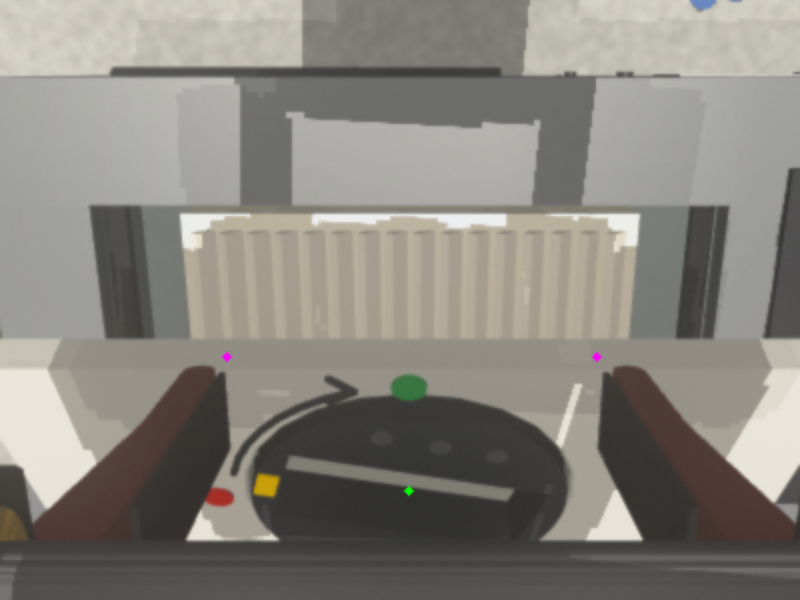

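```bash
python3 - <<'E'
from plant import capture,robot
import cv2
import numpy as np
s=robot.state();print(s["time_s"],s["eef_pos"],s["wrist_force"])
c=capture("scene")["frame"][165:225,300:390,::-1]; d=capture("side")["frame"][185:250,290:390,::-1]
k=np.vstack([cv2.resize(c,(800,300),interpolation=cv2.INTER_NEAREST),cv2.resize(d,(800,300),interpolation=cv2.INTER_NEAREST)])
cv2.imwrite("pics/z5.png",k)
E
```

```text
3.825 [0.47673177 0.02282318 0.23975599] [-0.29134433 -0.19649586  0.60645463]
```

View pics/z5.png

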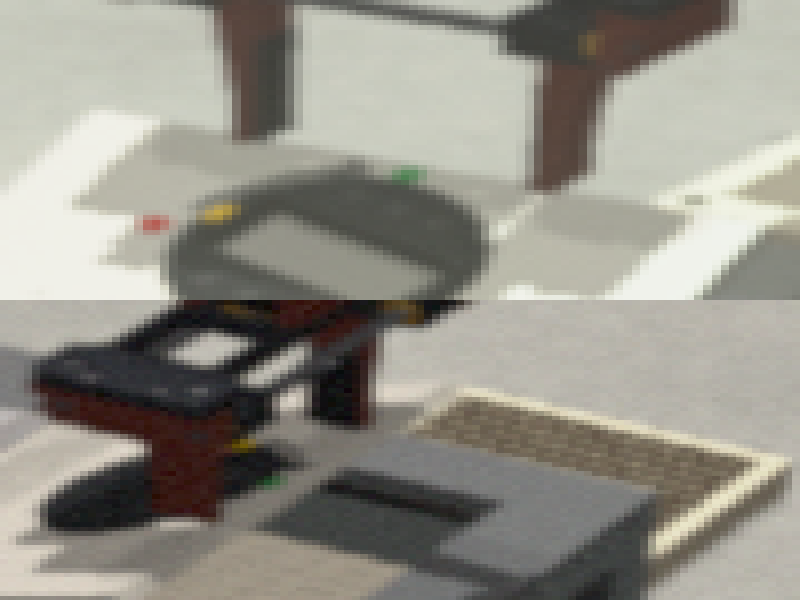

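```bash
python3 - <<'E'
from plant import capture,robot
import cv2
from h import *
s=robot.state(); a=np.radians(s["orientation"][2]);yt=np.array([np.sin(a),-np.cos(a),0]);xt=np.array([np.cos(a),np.sin(a),0])
v=np.load("v.npy")
im=[]
for n,r in (("scene",(150,240,290,410)),("side",(175,265,270,390))):
    c=capture(n); f=c["frame"][:,:,::-1].copy(); k=cv2.resize(f[r[0]:r[1],r[2]:r[3]],None,fx=6.66,fy=6.66,interpolation=cv2.INTER_NEAREST)[:,:800]
    if n=="scene":k=k[:300+0] if 0 else k
    for j,y in enumerate((.044,.0575)):
      for sg in (1,-1):
        for z,col in ((.011,(255,0,255)),(-.04,(255,255,0))):
          P=np.array([s["eef_pos"]+yt*y*sg+xt*.01*q-[0,0,z] for q in (1,-1)])
          q=((proj(c,P)-[r[2]-.5,r[0]-.5])*6.66).astype(int)
          cv2.line(k,tuple(map(int,q[0])),tuple(map(int,q[1])),col,1)
    q=((proj(c,world(hatch([(-105,-140,160),(-105,80,160)],v[3]),v))-[r[2]-.5,r[0]-.5])*6.66).astype(int)
    cv2.line(k,tuple(map(int,q[0])),tuple(map(int,q[1])),(0,255,0),1)
    cv2.imwrite(f"pics/{n}6.png",k)
E
```

```text
(no output)
```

View pics/scene6.png

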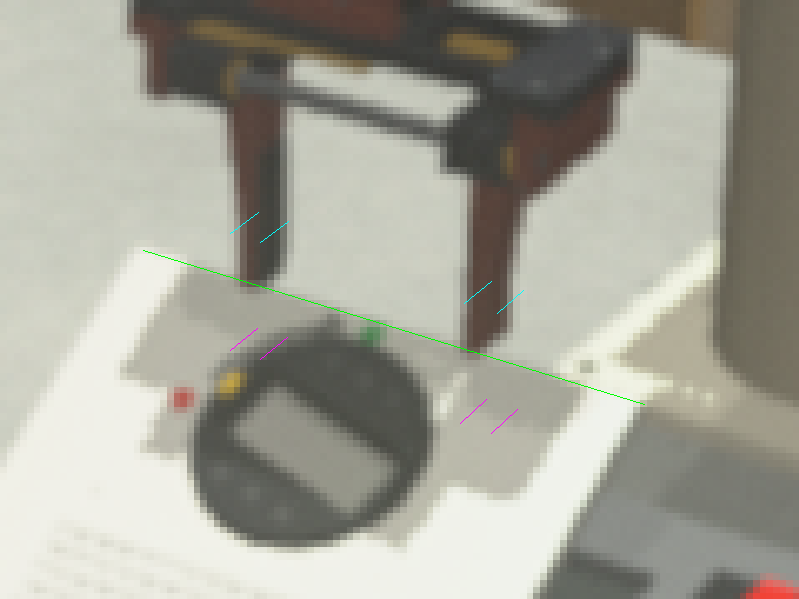

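View pics/side6.png

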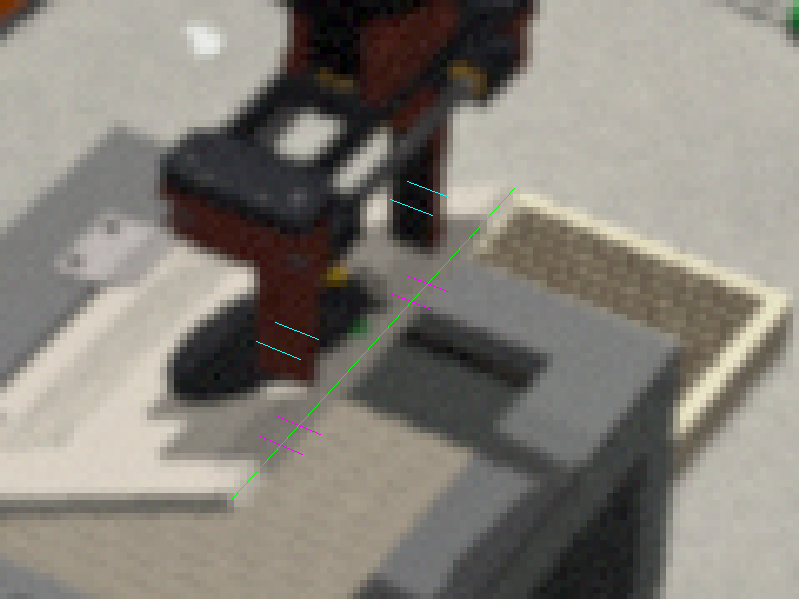

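The overlay shows the open fingertips about 20 mm above where I predicted, just touching the front edge with the hatch unmoved and no force. I'll continue down and watch the force.

>>> {"fn": "jog_arm", "kwargs": {
  "series": [
    {"dx": 0, "dy": 0, "dz": 1, "turn": 0},
    {"dx": 0, "dy": 0, "dz": 1, "turn": 0},
    {"dx": 0, "dy": 0, "dz": 1, "turn": 0}
  ]
}}

```text
time_s: 4.4
eef_pos: [0.4786, 0.0229, 0.2103]
orientation: [179.8, 0.7, -176.9]
wrist_force: [-0.1, 0.7, 1.7]
gripper_width: 0.0877
```

```bash
python3 plan.py .475 .022 .18 -177.1; python3 - <<'E'
from plant import capture
import cv2
c=capture("side"); cv2.imwrite("pics/side7.png",cv2.resize(c["frame"][150:330,200:420,::-1],None,fx=3.3,fy=3.3))
E
```

```text
t 4.4 p [0.4786 0.0229 0.2103] rpy [ 179.8    0.7 -176.9] F [-0.1  0.7  1.7] w 0.0877 q [  1.  11. 111.   0.  57. -92.]
dx 0.4 dy -0.1 dz 3.0 turn 0.2
```

View pics/side7.png

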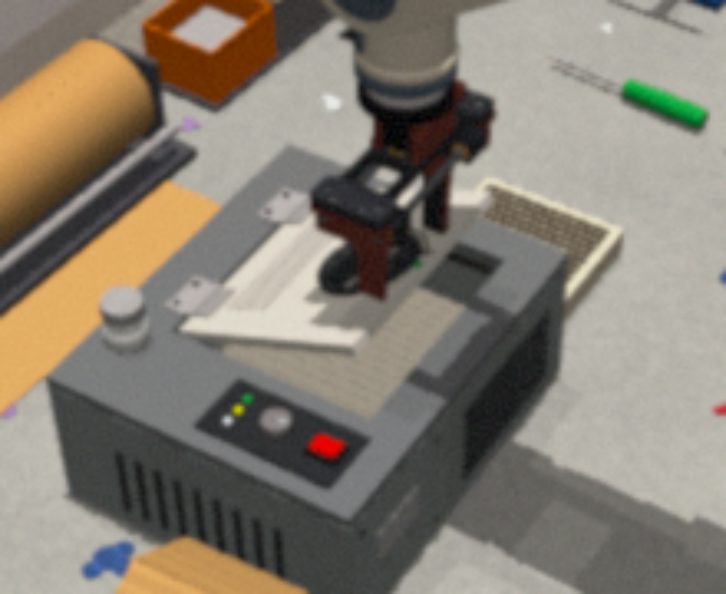

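The hatch is moving down at 1.7 N. I'll keep going.

>>> {"fn": "jog_arm", "kwargs": {
  "series": [
    {"dx": 0.3, "dy": 0, "dz": 1, "turn": 0},
    {"dx": 0.2, "dy": 0, "dz": 1, "turn": 0},
    {"dx": 0.2, "dy": 0, "dz": 1, "turn": 0}
  ]
}}

```text
time_s: 4.82
eef_pos: [0.4706, 0.0226, 0.1769]
orientation: [179.8, 0.5, -176.9]
wrist_force: [-0.4, -0.1, 1.3]
gripper_width: 0.0882
```

```bash
python3 plan.py .472 .022 .16 -177.1; python3 - <<'E'
from plant import capture
import cv2
c=capture("side"); cv2.imwrite("pics/side8.png",cv2.resize(c["frame"][150:330,200:420,::-1],None,fx=3.3,fy=3.3))
E
```

```text
t 4.825 p [0.4706 0.0226 0.1769] rpy [ 179.8    0.5 -176.9] F [-0.4 -0.1  1.3] w 0.0882 q [  1.  13. 114.   0.  52. -92.]
dx -0.1 dy -0.1 dz 1.7 turn 0.2
```

View pics/side8.png

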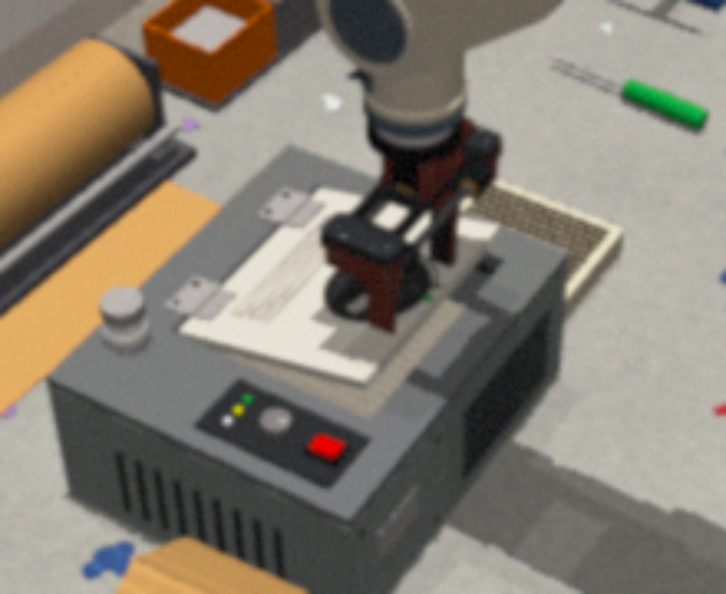

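>>> {"fn": "jog_arm", "kwargs": {
  "series": [
    {"dx": 0.1, "dy": 0, "dz": 0.8, "turn": 0},
    {"dx": 0.1, "dy": 0, "dz": 0.8, "turn": 0}
  ]
}}

```text
time_s: 5.12
eef_pos: [0.4679, 0.0225, 0.1589]
orientation: [179.8, 0.5, -176.9]
wrist_force: [-0.8, -0.2, 1.3]
gripper_width: 0.0882
```

>>> {"fn": "jog_arm", "kwargs": {
  "series": [
    {"dx": 0, "dy": 0, "dz": 0.5, "turn": 0}
  ]
}}

```text
time_s: 5.25
eef_pos: [0.4676, 0.0225, 0.1533]
orientation: [179.8, 0.4, -176.9]
wrist_force: [-1.3, -0.5, 2.0]
gripper_width: 0.0877
```

>>> {"fn": "jog_arm", "kwargs": {
  "series": [
    {"dx": 0, "dy": 0, "dz": 0.4, "turn": 0}
  ]
}}

```text
time_s: 5.38
eef_pos: [0.4675, 0.0225, 0.1489]
orientation: [179.8, 0.4, -176.9]
wrist_force: [-0.8, -0.4, 2.4]
gripper_width: 0.0878
```

```bash
python3 plan.py .472 .022 .16 -177.1; python3 - <<'E'
from plant import capture
import cv2
c=capture("side"); cv2.imwrite("pics/side9.png",cv2.resize(c["frame"][150:330,200:420,::-1],None,fx=3.3,fy=3.3))
E
```

```text
t 5.375 p [0.4675 0.0225 0.1489] rpy [ 179.8    0.4 -176.9] F [-0.8 -0.4  2.4] w 0.0878 q [  1.  16. 116.   0.  49. -92.]
dx -0.4 dy -0.1 dz -1.1 turn 0.2
```

View pics/side9.png

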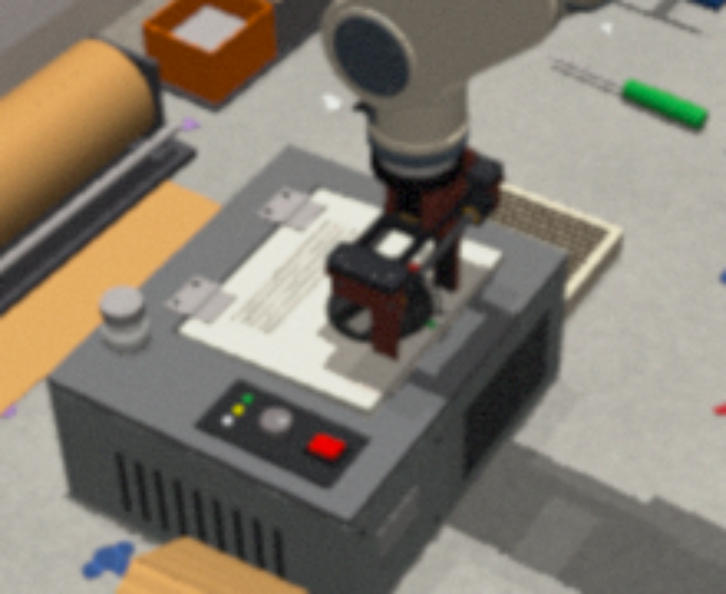

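>>> {"fn": "jog_arm", "kwargs": {
  "series": [
    {"dx": 0, "dy": 0, "dz": 0.4, "turn": 0}
  ]
}}

```text
time_s: 5.55
eef_pos: [0.4675, 0.0225, 0.1445]
orientation: [179.8, 0.4, -176.9]
wrist_force: [-1.6, -0.4, 0.9]
gripper_width: 0.0878
```

>>> {"fn": "jog_arm", "kwargs": {
  "series": [
    {"dx": 0, "dy": 0, "dz": 0.3, "turn": 0}
  ]
}}

```text
time_s: 5.68
eef_pos: [0.4675, 0.0225, 0.1413]
orientation: [179.8, 0.4, -176.9]
wrist_force: [-1.2, 0.5, 1.8]
gripper_width: 0.0878
```

>>> {"fn": "jog_arm", "kwargs": {
  "series": [
    {"dx": 0, "dy": 0, "dz": 0.3, "turn": 0}
  ]
}}

```text
time_s: 5.8
eef_pos: [0.4678, 0.0225, 0.1403]
orientation: [179.8, 0.4, -176.9]
wrist_force: [-17.2, 0.6, 56.7]
gripper_width: 0.0879
```

```bash
python3 plan.py .472 .022 .16 -177.1; python3 - <<'E'
from plant import capture
import cv2,numpy as np
c=capture("side"); d=capture("wrist")
cv2.imwrite("pics/side10.png",np.hstack([cv2.resize(c["frame"][185:325,230:400,::-1],(400,330)),cv2.resize(d["frame"][:,:,::-1],(400,330))]))
E
```

```text
t 5.8 p [0.4678 0.0225 0.1403] rpy [ 179.8    0.4 -176.9] F [-17.2   0.6  56.7] w 0.0879 q [  1.  16. 116.   0.  47. -92.]
dx -0.4 dy -0.1 dz -2.0 turn 0.2
```

View pics/side10.png

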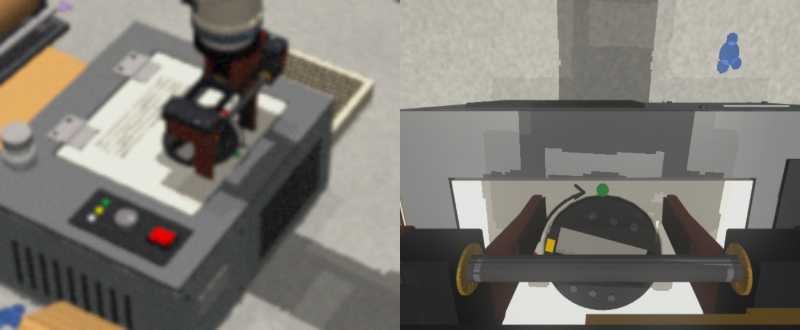

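The hatch has reached its hard stop at TCP z = 0.1405. I'll back off and set the jaw to about 40 mm in the air.

>>> {"fn": "jog_arm", "kwargs": {
  "series": [
    {"dx": 0, "dy": 0, "dz": -2, "turn": 0},
    {"dx": 0, "dy": 0, "dz": -4, "turn": 0},
    {"dx": 0, "dy": 0, "dz": -3, "turn": 0}
  ]
}}

```text
time_s: 6.28
eef_pos: [0.4661, 0.0223, 0.2315]
orientation: [179.8, 0.2, -176.9]
wrist_force: [-0.2, -0.4, -0.4]
gripper_width: 0.0878
```

>>> {"fn": "jog_arm", "kwargs": {
  "series": [
    {"dx": -1.5, "dy": 0, "dz": 0, "turn": 0},
    {"dx": -1.5, "dy": 0, "dz": 0, "turn": 0},
    {"dx": 0, "dy": 0, "dz": 0, "turn": 0},
    {"dx": 0, "dy": 0, "dz": 0, "turn": 0}
  ],
  "jaw": 139,
  "newtons": 30
}}

```text
time_s: 6.78
eef_pos: [0.4987, 0.0241, 0.2304]
orientation: [179.8, 0.3, -176.9]
wrist_force: [-0.4, 0.0, -0.7]
gripper_width: 0.0514
```

```bash
python3 plan.py .5035 .0233 .20 -177.1; python3 - <<'E'
from plant import capture
import cv2,numpy as np,pickle
for n in("side","scene","wrist"):
    c=capture(n); pickle.dump(c,open(n+"11.pkl","wb"))
    f=c["frame"][:,:,::-1]
    if n=="wrist": cv2.imwrite("pics/wrist11.png",f)
    r={"side":(170,320,225,405),"scene":(150,290,245,440),"wrist":(0,480,0,640)}[n]
    if n!="wrist": cv2.imwrite(f"pics/{n}11.png",cv2.resize(f[r[0]:r[1],r[2]:r[3]],None,fx=4,fy=4,interpolation=cv2.INTER_CUBIC))
E
```

```text
t 6.775 p [0.4987 0.0241 0.2304] rpy [ 179.8    0.3 -176.9] F [-0.4  0.  -0.7] w 0.0514 q [  1.  12. 108.   0.  60. -92.]
dx -0.5 dy -0.1 dz 3.0 turn 0.2
```

View pics/side11.png

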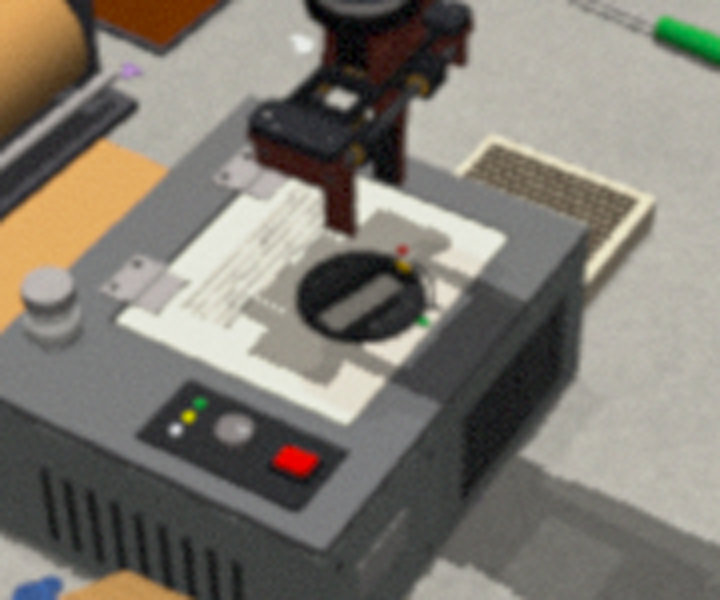

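View pics/scene11.png

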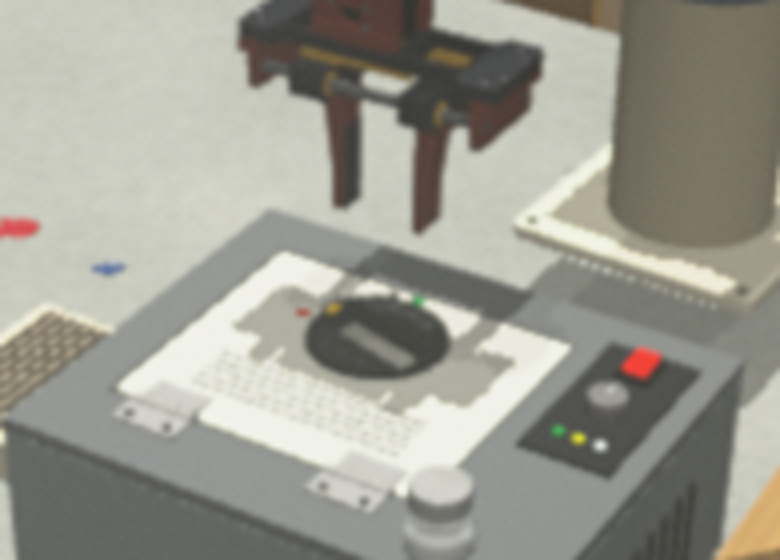

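View pics/wrist11.png

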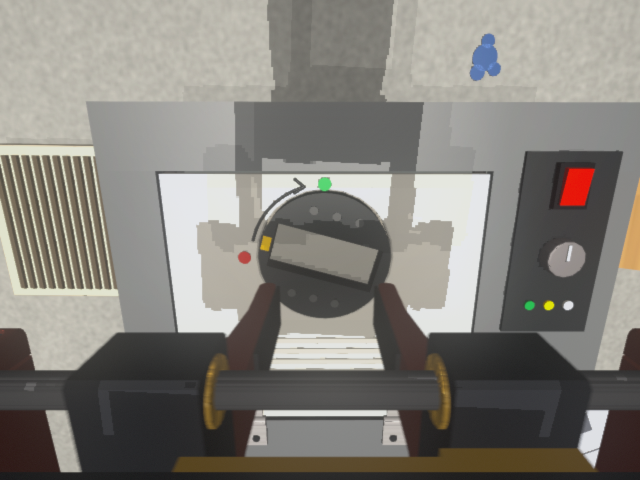

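```bash
python3 - <<'E'
from h import *
v=np.load("v.npy")
C={n:pickle.load(open(n+"11.pkl","rb")) for n in("side","scene","wrist")}
def ray(c,u):
    M=c["cam_to_world"];return M[:3,3],M[:3,:3]@np.array([(u[0]-c["cx"])/c["fx"],(u[1]-c["cy"])/c["fy"],1])
def tri(a,b):
    A=np.zeros((3,3));r=np.zeros(3)
    for o,d in(a,b):
        d=d/np.linalg.norm(d);P=np.eye(3)-np.outer(d,d);A+=P;r+=P@o
    return np.linalg.solve(A,r)
L=tri(ray(C["scene"],(351.2,208)),ray(C["side"],(310,228.2)));R=tri(ray(C["scene"],(331.2,201.7)),ray(C["side"],(323.5,216.7)))
print("tips L",L,"R",R)
def pl(c,u,z):
    o,d=ray(c,u);return o+d*(z-o[2])/d[2]
def loc(p):
    c,s=np.cos(v[2]),np.sin(v[2]);d=p[:2]-v[:2];return np.array([d[0]*c+d[1]*s,-d[0]*s+d[1]*c])*1000
w=C["wrist"]
for nm,u in dict(hfr=(157,172),hfl=(492,172),pointer=(266,244),green=(325,184),red=(245,257),s1=(277,224),s2=(378,249),s3=(369,284),s4=(268,255)).items():print(nm,loc(pl(w,u,.163 if nm not in("hfr","hfl","green","red") else .16)).round(1))
for th in(0,.03,.06):print(th,proj(w,world(hatch([(-105,-140,160),(-105,80,160),(-47,-30,163)],th),v)).round(1).tolist(),proj(C["side"],world(hatch([(-105,-140,160),(-105,80,160)],th),v)).round(1).tolist())
E
```

```text
tips L [0.49809469 0.05366474 0.24547129] R [ 0.4963867 -0.0078411  0.2424785]
hfr [-104.  -141.1]
hfl [-104.7   81.1]
pointer [-55.4 -70.6]
green [-96.4 -29.8]
red [-44.9 -86.3]
s1 [-69.6 -62.5]
s2 [-52.    7.1]
s3 [-25.8   1.8]
s4 [-47.4 -69.5]
0 [[158.5, 170.5], [490.4, 171.5], [324.6, 255.7]] [[352.4, 228.5], [312.0, 275.9]]
0.03 [[154.6, 171.5], [494.2, 172.5], [324.6, 257.7]] [[352.4, 227.0], [311.9, 274.3]]
0.06 [[150.6, 172.8], [498.1, 173.8], [324.6, 260.0]] [[352.4, 225.5], [311.8, 272.8]]
```

The hatch reads flush: corners (157,172) and (492,172) fit an angle of 0–0.01. The latch stands at about 14°. I'll align over the slot.

>>> {"fn": "jog_arm", "kwargs": {
  "series": [
    {"dx": -0.5, "dy": -0.1, "dz": 1.5, "turn": 7},
    {"dx": 0, "dy": 0, "dz": 1.5, "turn": 7},
    {"dx": 0, "dy": 0, "dz": 0, "turn": 0},
    {"dx": 0, "dy": 0, "dz": 0, "turn": 0}
  ],
  "jaw": 145
}}

```text
time_s: 7.42
eef_pos: [0.5034, 0.0235, 0.2007]
orientation: [179.7, 0.3, 168.9]
wrist_force: [0.2, 0.3, 0.9]
gripper_width: 0.0382
```

```bash
cat > look.py <<'E'
import sys
from plant import capture
import cv2,pickle
k=sys.argv[1]
R={"side":(200,300,260,380),"scene":(150,270,280,420),"wrist":(140,420,160,480)}
for n in sys.argv[2:]:
    c=capture(n); pickle.dump(c,open(n+k+".pkl","wb")); f=c["frame"][:,:,::-1]; r=R[n]
    m=2.1 if n=="wrist" else 5
    cv2.imwrite(f"pics/{n}{k}.png",cv2.resize(f[r[0]:r[1],r[2]:r[3]],None,fx=m,fy=m,interpolation=cv2.INTER_CUBIC))
E
python3 plan.py .5035 .0233 .18 168.9; python3 look.py 12 wrist side
```

```text
t 7.425 p [0.5034 0.0235 0.2007] rpy [179.7   0.3 168.9] F [0.2 0.3 0.9] w 0.0382 q [  1.  14. 109.   0.  57. -78.]
dx -0.0 dy -0.0 dz 2.1 turn -0.0
```

View pics/wrist12.png

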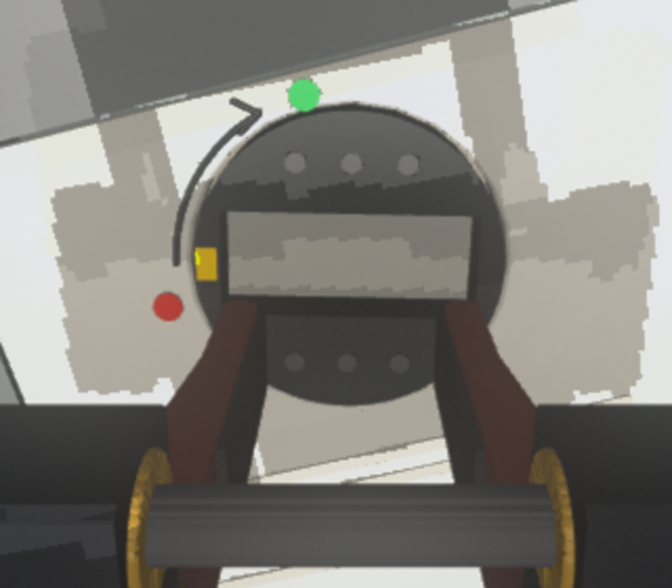

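View pics/side12.png

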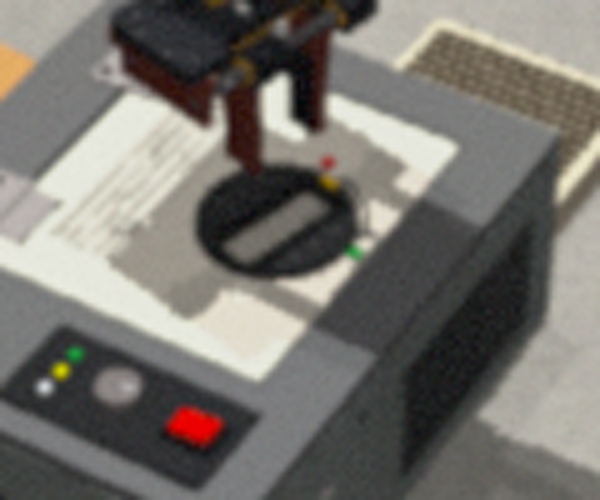

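The slot lies level in the wrist view, from (225,255) to (474,255), and the tips are centred on it. I'll lower to just above the dial face, then step in.

>>> {"fn": "jog_arm", "kwargs": {
  "series": [
    {"dx": 0, "dy": 0, "dz": 2, "turn": 0.5},
    {"dx": 0, "dy": 0, "dz": 2, "turn": 0}
  ]
}}

```text
time_s: 7.78
eef_pos: [0.5059, 0.0236, 0.1627]
orientation: [179.7, 0.7, 168.5]
wrist_force: [-0.2, 0.6, -0.1]
gripper_width: 0.0381
```

```bash
python3 plan.py .5035 .0233 .15 168.9; python3 look.py 13 wrist side
```

```text
t 7.775 p [0.5059 0.0236 0.1627] rpy [179.7   0.7 168.5] F [-0.2  0.6 -0.1] w 0.0381 q [  1.  17. 111.   0.  51. -77.]
dx 0.2 dy -0.1 dz 1.3 turn -0.4
```

View pics/wrist13.png

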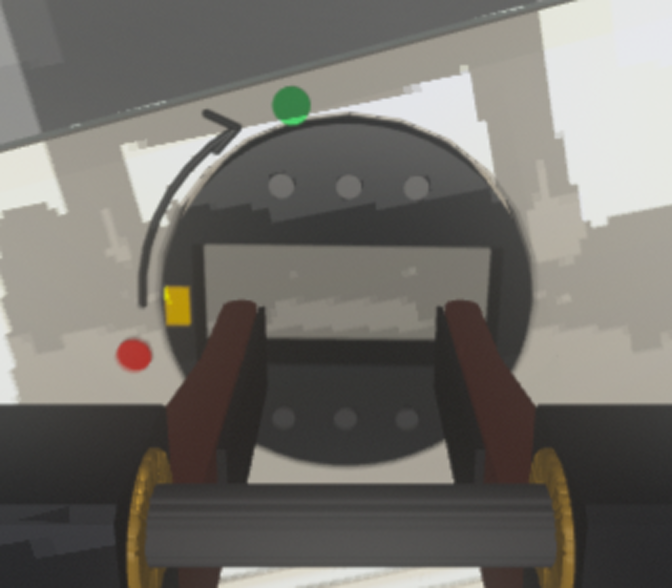

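View pics/side13.png

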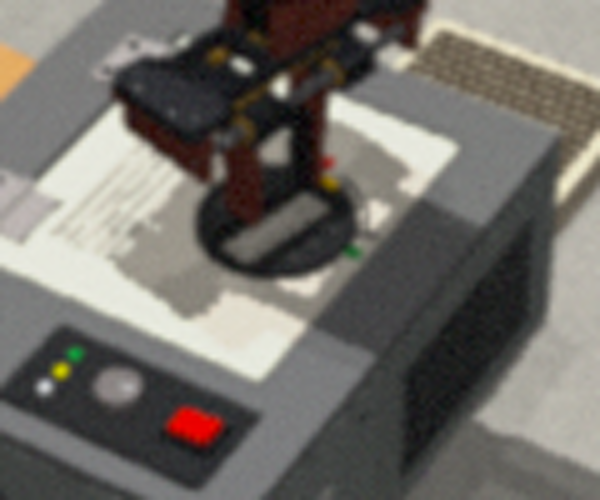

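>>> {"fn": "jog_arm", "kwargs": {
  "series": [
    {"dx": 0.3, "dy": 0, "dz": 0.8, "turn": 0},
    {"dx": 0.1, "dy": 0, "dz": 0.5, "turn": 0}
  ]
}}

```text
time_s: 8.12
eef_pos: [0.5014, 0.0245, 0.1492]
orientation: [179.7, 0.6, 168.5]
wrist_force: [0.5, 0.2, 0.4]
gripper_width: 0.0376
```

>>> {"fn": "jog_arm", "kwargs": {
  "series": [
    {"dx": 0, "dy": 0, "dz": 0.4, "turn": 0}
  ]
}}

```text
time_s: 8.25
eef_pos: [0.5015, 0.0246, 0.1453]
orientation: [179.7, 0.6, 168.5]
wrist_force: [-0.4, 0.1, 1.3]
gripper_width: 0.0381
```

```bash
python3 plan.py .5035 .0233 .15 168.9; python3 look.py 14 wrist side
```

```text
t 8.25 p [0.5015 0.0246 0.1453] rpy [179.7   0.6 168.5] F [-0.4  0.1  1.3] w 0.0381 q [  1.  18. 112.   0.  49. -77.]
dx -0.2 dy -0.1 dz -0.5 turn -0.4
```

View pics/wrist14.png

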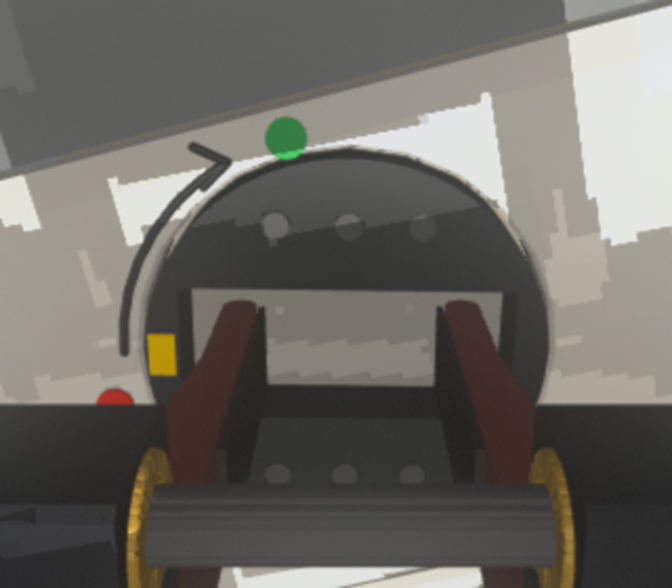

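View pics/side14.png

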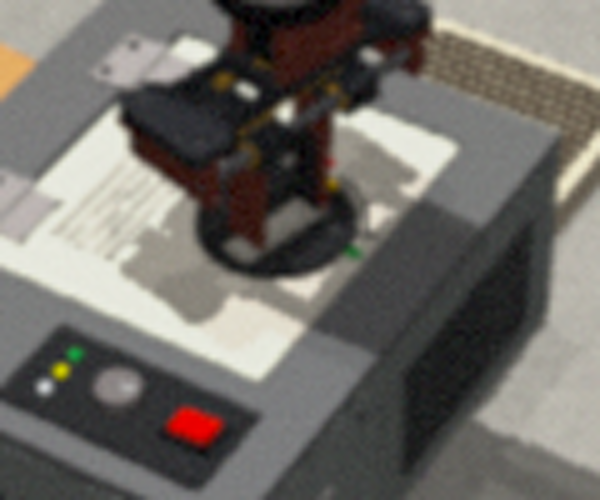

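```bash
cat > fing.py <<'E'
import sys
from h import *
import cv2
from plant import robot
k=sys.argv[1]; lat=np.radians(float(sys.argv[2]))
v=np.load("v.npy");c=pickle.load(open(f"wrist{k}.pkl","rb"))
s=robot.state();a=np.radians(s["orientation"][2]);yt=np.array([np.sin(a),-np.cos(a),0]);xt=np.array([np.cos(a),np.sin(a),0]);p=s["eef_pos"]
for h in(-.011,0,.01,.015,.02):
  print(h,[proj(c,np.array([p+xt*x+yt*(.019)*sg+[0,0,h] for sg in(1,-1)])).round().tolist() for x in(.01,-.01)])
def slot(z):
  P=[]
  for x,y in((-16,-38),(16,-38),(16,38),(-16,38)):
    P.append((-47+x*np.cos(lat)+y*np.sin(lat),-30-x*np.sin(lat)+y*np.cos(lat),z))
  return world(np.array(P)/1000,v)
f=c["frame"][:,:,::-1].copy();f=cv2.resize(f[140:420,160:480],None,fx=2.1,fy=2.1)
for z,col in((163,(0,255,0)),(147,(255,0,255))):
  q=((proj(c,slot(z))-[160,140])*2.1).astype(np.int32);cv2.polylines(f,[q],True,col,1)
cv2.imwrite(f"pics/f{k}.png",f)
E
python3 fing.py 14 14
```

```text
-0.011 [[[361.0, 261.0], [291.0, 261.0]], [[360.0, 295.0], [292.0, 295.0]]]
0 [[[363.0, 268.0], [289.0, 268.0]], [[362.0, 304.0], [290.0, 304.0]]]
0.01 [[[365.0, 275.0], [287.0, 276.0]], [[364.0, 312.0], [288.0, 313.0]]]
0.015 [[[366.0, 279.0], [286.0, 279.0]], [[365.0, 317.0], [287.0, 317.0]]]
0.02 [[[367.0, 283.0], [285.0, 283.0]], [[366.0, 322.0], [286.0, 322.0]]]
```

View pics/f14.png

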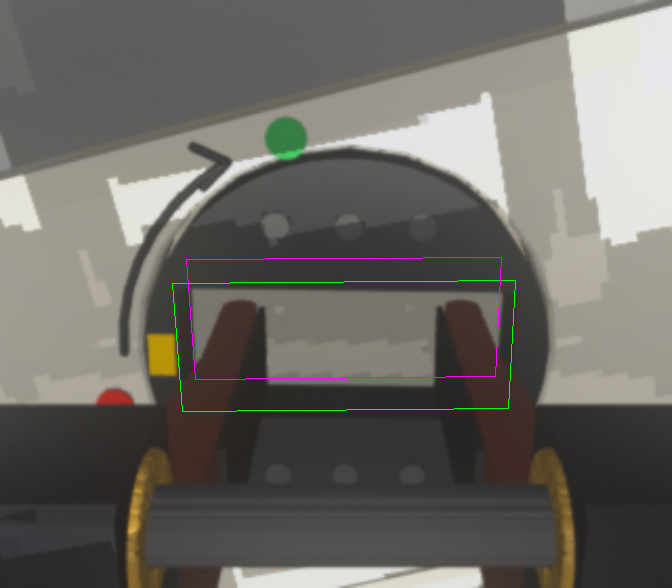

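The finger model now fits with the tips at TCP + 20 mm, the same as the contact showed. The tips are level with the face, and the slot is about 3 mm further in +x. I'll shift and insert about 13 mm.

>>> {"fn": "jog_arm", "kwargs": {
  "series": [
    {"dx": -0.3, "dy": 0, "dz": 0, "turn": 0},
    {"dx": 0, "dy": 0, "dz": 0.5, "turn": 0},
    {"dx": 0, "dy": 0, "dz": 0.3, "turn": 0}
  ]
}}

```text
time_s: 8.72
eef_pos: [0.5052, 0.0239, 0.1372]
orientation: [179.7, 0.6, 168.5]
wrist_force: [-0.2, -0.7, -0.6]
gripper_width: 0.0375
```

>>> {"fn": "jog_arm", "kwargs": {
  "series": [
    {"dx": 0, "dy": 0, "dz": 0.4, "turn": 0}
  ]
}}

```text
time_s: 8.85
eef_pos: [0.5053, 0.0239, 0.133]
orientation: [179.7, 0.6, 168.5]
wrist_force: [0.2, -0.5, -0.4]
gripper_width: 0.0376
```

```bash
python3 plan.py .505 .024 .131 168.9; python3 look.py 15 wrist side; python3 fing.py 15 14
```

```text
t 8.85 p [0.5053 0.0239 0.133 ] rpy [179.7   0.6 168.5] F [ 0.2 -0.5 -0.4] w 0.0376 q [  1.  20. 112.   0.  48. -77.]
dx 0.0 dy 0.0 dz 0.2 turn -0.4
-0.011 [[[361.0, 261.0], [291.0, 261.0]], [[360.0, 295.0], [292.0, 295.0]]]
0 [[[363.0, 268.0], [289.0, 268.0]], [[362.0, 303.0], [290.0, 304.0]]]
0.01 [[[365.0, 275.0], [287.0, 275.0]], [[364.0, 312.0], [288.0, 312.0]]]
0.015 [[[366.0, 279.0], [286.0, 279.0]], [[365.0, 317.0], [287.0, 317.0]]]
0.02 [[[367.0, 283.0], [285.0, 283.0]], [[366.0, 322.0], [286.0, 322.0]]]
```

View pics/f15.png

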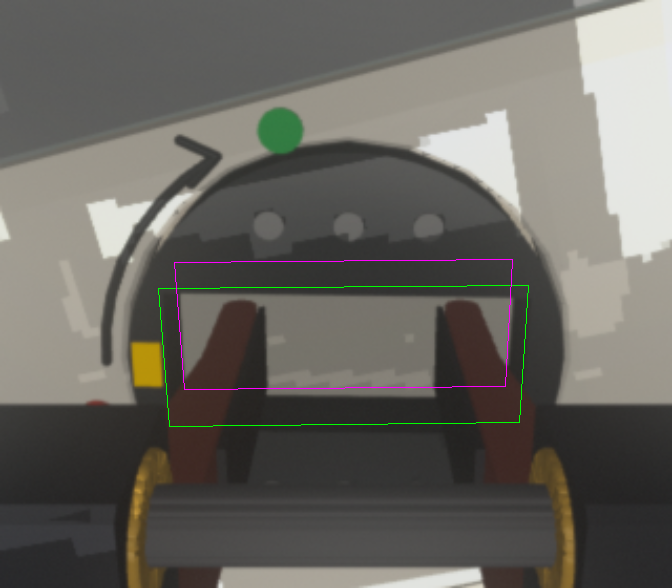

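View pics/side15.png

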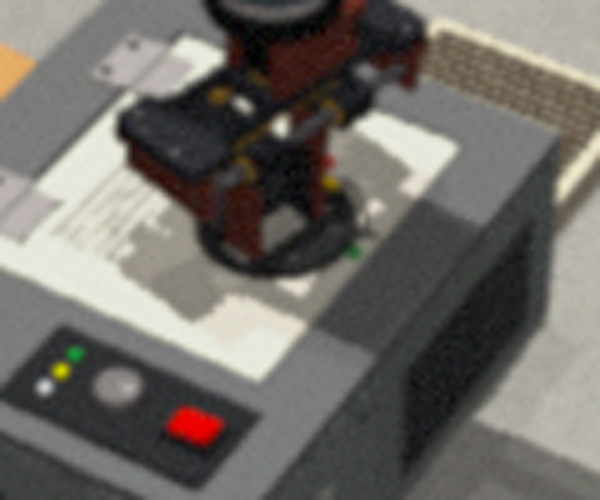

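The tips are inside the slot. I'll turn clockwise now (positive turn about the tool z).

>>> {"fn": "jog_arm", "kwargs": {
  "series": [
    {"dx": 0, "dy": 0, "dz": 0.2, "turn": 4},
    {"dx": 0, "dy": 0, "dz": 0, "turn": 5},
    {"dx": 0, "dy": 0, "dz": 0, "turn": 5},
    {"dx": 0, "dy": 0, "dz": 0, "turn": 5}
  ]
}}

```text
time_s: 9.45
eef_pos: [0.5048, 0.024, 0.1304]
orientation: [179.5, 0.4, 149.0]
wrist_force: [-0.3, 0.2, 0.3]
gripper_width: 0.0379
```

```bash
python3 plan.py .5053 .0239 .131 168.9; python3 -c "
from plant import robot;print(robot.state()['torque'])"; python3 look.py 16 wrist
```

```text
t 9.45 p [0.5048 0.024  0.1304] rpy [179.5   0.4 149. ] F [-0.3  0.2  0.3] w 0.0379 q [  1.  20. 112.   0.  47. -58.]
dx -0.0 dy 0.0 dz -0.0 turn -10.0
dx -0.0 dy 0.0 dz -0.0 turn -10.0
[-0.09093632 -0.180519    0.11508342]
```

View pics/wrist16.png

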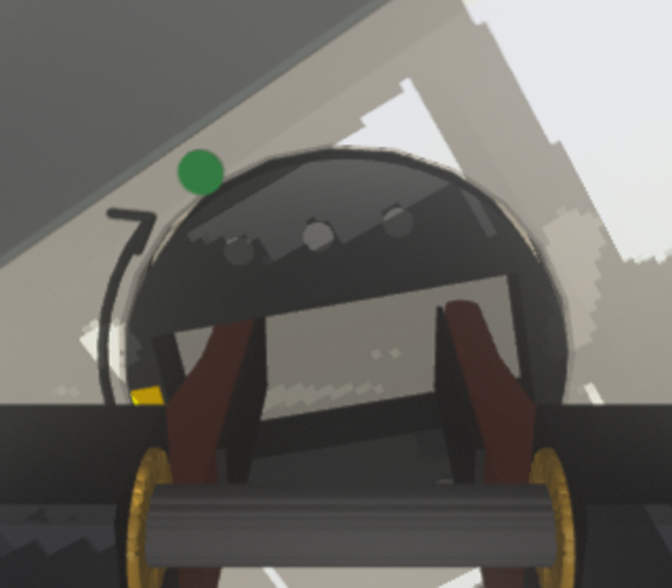

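The fingers have engaged and the dial is turning at 0.115 N m.

>>> {"fn": "jog_arm", "kwargs": {
  "series": [
    {"dx": 0, "dy": 0, "dz": 0, "turn": 8},
    {"dx": 0, "dy": 0, "dz": 0, "turn": 8},
    {"dx": 0, "dy": 0, "dz": 0, "turn": 8},
    {"dx": 0, "dy": 0, "dz": 0, "turn": 8}
  ]
}}

```text
time_s: 10.0
eef_pos: [0.5052, 0.0236, 0.1305]
orientation: [179.4, 0.1, 116.2]
wrist_force: [1.0, -1.3, -0.9]
gripper_width: 0.0379
```

```bash
python3 plan.py .5053 .0239 .131 168.9|head -1; python3 -c "
from plant import robot;print(robot.state()['torque'])"; python3 look.py 17 wrist side
```

```text
t 10.0 p [0.5052 0.0236 0.1305] rpy [1.794e+02 1.000e-01 1.162e+02] F [ 1.  -1.3 -0.9] w 0.0379 q [  1.  20. 112.   0.  47. -25.]
[-0.06502956 -0.21572711  0.09219146]
```

View pics/wrist17.png

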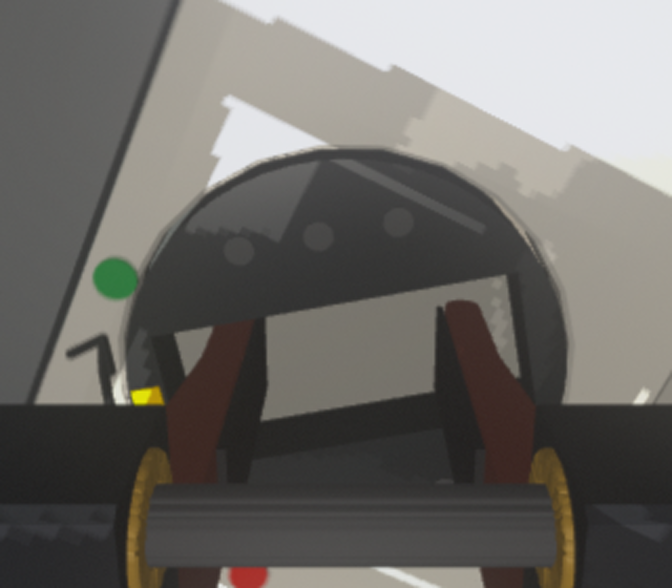

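View pics/side17.png

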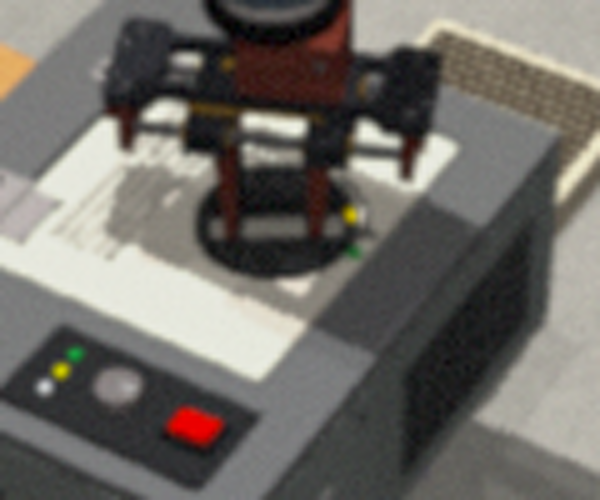

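Smooth so far, with the pointer nearing the green dot. The hatch still looks shut. I'll use smaller steps from here.

>>> {"fn": "jog_arm", "kwargs": {
  "series": [
    {"dx": 0, "dy": 0, "dz": 0, "turn": 6},
    {"dx": 0, "dy": 0, "dz": 0, "turn": 6},
    {"dx": 0, "dy": 0, "dz": 0, "turn": 5}
  ]
}}

```text
time_s: 10.48
eef_pos: [0.5052, 0.0234, 0.1305]
orientation: [179.3, -0.0, 99.6]
wrist_force: [0.6, -0.9, -0.4]
gripper_width: 0.0379
```

>>> {"fn": "jog_arm", "kwargs": {
  "series": [
    {"dx": 0, "dy": 0, "dz": 0, "turn": 5},
    {"dx": 0, "dy": 0, "dz": 0, "turn": 5}
  ]
}}

```text
time_s: 10.72
eef_pos: [0.5053, 0.0233, 0.1305]
orientation: [179.4, -0.1, 89.9]
wrist_force: [-0.1, -0.2, 0.2]
gripper_width: 0.0379
```

```bash
python3 plan.py .5053 .0239 .131 82|head -1; python3 -c "
from plant import robot;print(robot.state()['torque'])"; python3 look.py 18 wrist side
```

```text
t 10.725 p [0.5053 0.0233 0.1305] rpy [ 1.794e+02 -1.000e-01  8.990e+01] F [-0.1 -0.2  0.2] w 0.0379 q [  1.  20. 112.   0.  47.   1.]
[-0.15151038 -0.14679966  0.1353019 ]
```

View pics/wrist18.png

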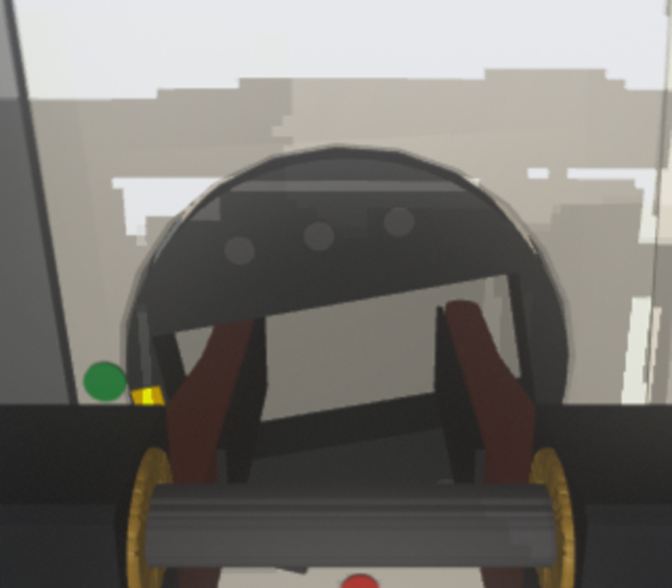

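About 7° left. I'll take small steps until the torque rises.

>>> {"fn": "jog_arm", "kwargs": {
  "series": [
    {"dx": 0, "dy": 0, "dz": 0, "turn": 4},
    {"dx": 0, "dy": 0, "dz": 0, "turn": 3}
  ]
}}

```text
time_s: 11.08
eef_pos: [0.5052, 0.0232, 0.1305]
orientation: [179.4, -0.2, 83.3]
wrist_force: [-0.3, -1.0, 0.2]
gripper_width: 0.0377
```

```bash
python3 -c "
from plant import robot;s=robot.state();print(s['torque'],s['orientation'])"
```

```text
[-0.22928531 -0.09294668  0.12936868] [ 1.79369749e+02 -1.74012963e-01  8.33086294e+01]
```

>>> {"fn": "jog_arm", "kwargs": {
  "series": [
    {"dx": 0, "dy": 0, "dz": 0, "turn": 2.5}
  ]
}}

```text
time_s: 11.2
eef_pos: [0.5052, 0.0231, 0.1305]
orientation: [179.4, -0.2, 81.1]
wrist_force: [0.9, 1.3, -0.3]
gripper_width: 0.038
```

```bash
python3 -c "
from plant import robot;s=robot.state();print(s['torque'],s['orientation'])"
```

```text
[ 0.08236253 -0.12735722  1.1357777 ] [179.37139584  -0.18138318  81.07646627]
```

>>> {"fn": "jog_arm", "kwargs": {
  "series": [
    {"dx": 0, "dy": 0, "dz": 0, "turn": 2.5}
  ]
}}

```text
time_s: 11.32
eef_pos: [0.5053, 0.023, 0.1305]
orientation: [179.4, -0.1, 79.1]
wrist_force: [0.1, 2.1, 0.2]
gripper_width: 0.0383
```

```bash
python3 -c "
from plant import robot;s=robot.state();print(s['torque'],s['orientation'])"; python3 look.py 19 wrist
```

```text
[ 0.31410902 -0.07191161  2.68649156] [ 1.79360877e+02 -1.39451382e-01  7.90601656e+01]
```

View pics/wrist19.png

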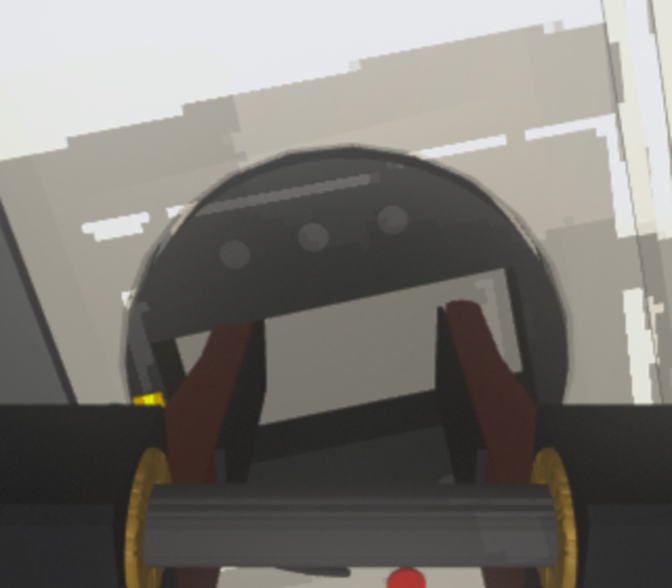

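The torque rose to 2.7 N m, so the latch is at its hard stop. I'll turn back within the slot's free play, lift clear and look.

>>> {"fn": "jog_arm", "kwargs": {
  "series": [
    {"dx": 0, "dy": 0, "dz": 0, "turn": -6},
    {"dx": 0, "dy": 0, "dz": 0, "turn": -5.5},
    {"dx": 0, "dy": 0, "dz": -1, "turn": 0},
    {"dx": 0, "dy": 0, "dz": -1.5, "turn": 0},
    {"dx": 0, "dy": 0, "dz": -4, "turn": 0},
    {"dx": 0, "dy": 0, "dz": -5, "turn": 0},
    {"dx": 0, "dy": 0, "dz": -5, "turn": 0},
    {"dx": 0, "dy": 0, "dz": 0, "turn": 0}
  ]
}}

```text
time_s: 12.38
eef_pos: [0.5034, 0.0233, 0.3059]
orientation: [179.2, -0.1, 91.3]
wrist_force: [0.2, -0.0, -0.7]
gripper_width: 0.0384
```

```bash
python3 plan.py .5053 .0239 .3 92|head -1; python3 - <<'E'
from plant import capture
import cv2,numpy as np,pickle
for n,r in(("wrist",(80,480,100,540)),("side",(170,320,210,410)),("scene",(170,320,240,440))):
    c=capture(n);pickle.dump(c,open(n+"20.pkl","wb")); f=c["frame"][r[0]:r[1],r[2]:r[3],::-1];m=1.4 if n=="wrist" else 3.9
    cv2.imwrite(f"pics/{n}20.png",cv2.resize(f,None,fx=m,fy=m,interpolation=cv2.INTER_CUBIC))
E
```

```text
t 12.375 p [0.5034 0.0233 0.3059] rpy [ 1.792e+02 -1.000e-01  9.130e+01] F [ 0.2 -0.  -0.7] w 0.0384 q [  1.   7. 103.   0.  69.  -0.]
```

View pics/wrist20.png

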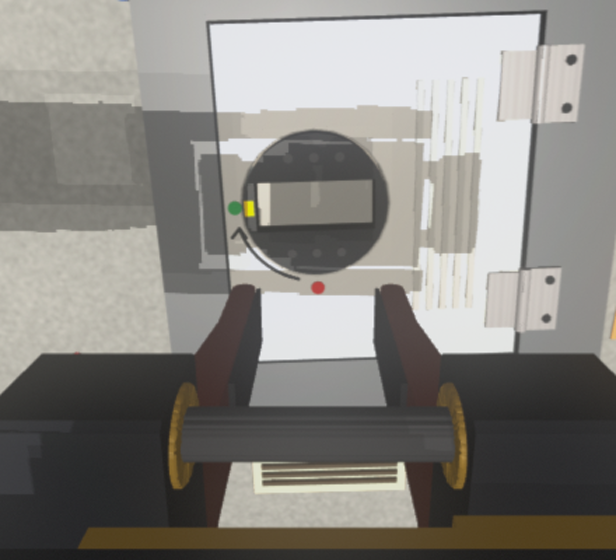

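View pics/side20.png

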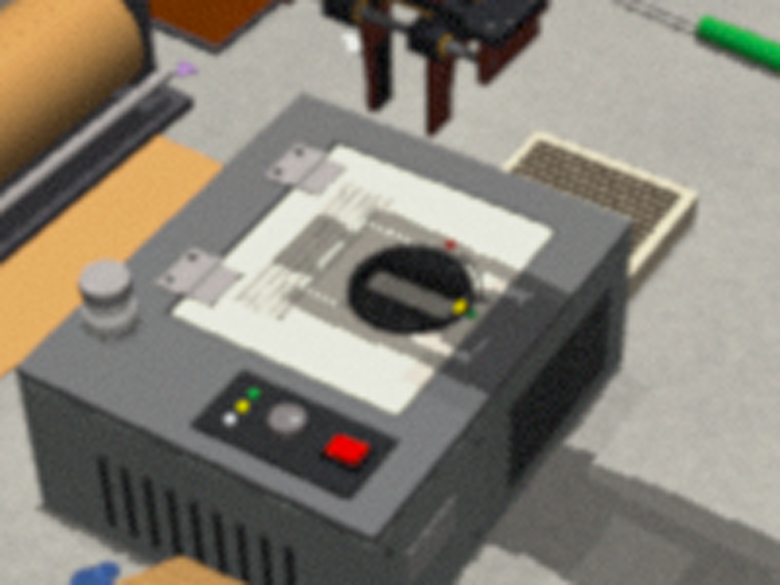

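View pics/scene20.png

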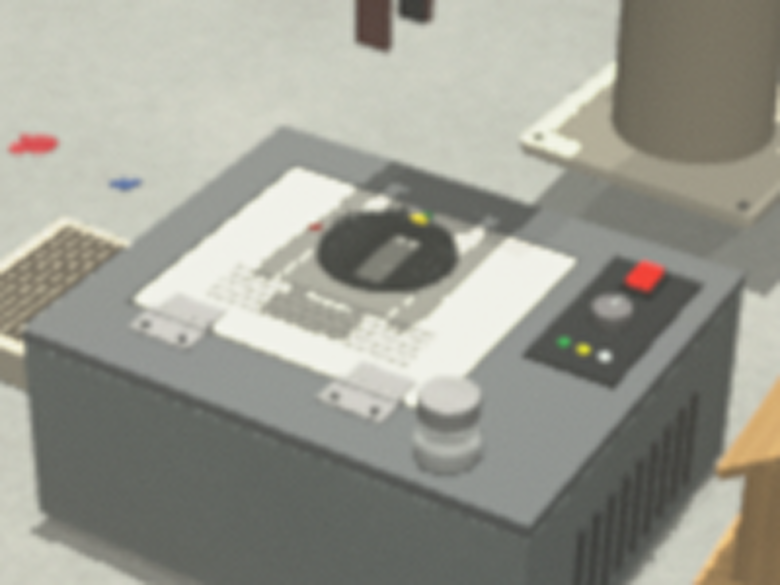

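The pointer at (250,208) sits right beside the green dot at (235,208). The hatch is flush, the jar and strip are unmoved, and the arm is clear. I'm handing in.

```bash
python3 -c "
from plant import workorder;print(workorder.hand_in())"
```

```text
the job is handed in; nothing more can be done
None
```

The hatch is shut flush and the latch is turned to its stop, with the yellow pointer at the green dot. I handed the job in at about 12.5 s of the 48 s allowed.

- **Hatch:** I pressed it down from above with the open fingertips until it reached its hard stop. The images afterwards showed it flush, at about 0 to 0.01 rad.
- **Latch:** I set both fingertips in the slot and turned clockwise from about 14°. It ran steadily at about 0.1 N m until the torque rose to 2.7 N m at the end stop. I backed off within the slot's free play and lifted clear.
- **Last look:** the gripper was touching nothing. The jar, the control strip and the used filter looked unmoved; I did not check the far objects again after the job.

Two things did not go as expected:

- **Fingertip position:** the tips sat about 20 mm behind the TCP, not 11 mm ahead of it as specified. I worked from the camera images and contact instead.
- **Push force:** the last step of pushing the hatch down peaked at about 57 N vertical wrist force for a moment. That is under the 120 N wrist limit, and it was applied by the fingertips rather than the arm or gripper body.

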